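# Rake a dropped bush out of the gap between two drawer units

### The job

A small steel bush has dropped into the narrow gap between the two low drawer units on the desk. Take the bent hook from its stand, reach in behind the bush and rake it back along the gap until the whole bush is out on the desk just in front of the units, touching the bush with nothing but the hook. Then hang the hook back in its stand by the handle, and leave the other things on the desk where they are.

Things in the scene. Friction and masses are not known exactly. Their poses are not given: they have to be found in the camera images.
- units: Fixed: two grey drawer units side by side, each 180 deep (x) x 100 wide (y) x 90 high, with a straight 28 mm gap between them. Origin on the desk in the middle of the gap's open front mouth, flush with the units' fronts; x runs into the gap (roughly to the robot's left), z up. The gap is 174 deep, closed at the back; its floor is the desk.
- mouth (a point): Same point as the origin of units. From 80 mm behind it a wooden riser shelf (14 thick, 280 wide, underside 90 above the desk) lies across both units and roofs the gap; on it, from x = 82 to 182 and y = -50 to 50, stands a black desk speaker reaching 279 above the desk, so a hand cannot stand upright over the rear of the gap.
- bush: Loose steel flanged bush standing on its flange in the gap, 35 g nominal: flange diameter 24, 6 thick, with a 16 diameter neck to a total height of 18. Origin at the centre of its underside, z up. At the start it is 52 to 75 mm in from the mouth. It slides easily on the desk.
- hook: Loose bent hook, 90 g, at the start hanging in the stand's fork, axes parallel to the stand's. Black handle 24 (x) x 26 (y) x 48 (z); origin at the centre of its underside, z up through it. From the origin a steel rod of 6 diameter runs 130 along -z, then bends 35 degrees towards -x and runs 30 more to the tip.
- hook_tip (a point): End of the hook, at x = -17.2, y = 0, z = -154.6 in the hook's frame. The last 16 mm of the leg is a flat paddle, 14 wide (along y), 3 thick. With the handle's top leaned 35 degrees towards the hook's -x, this last leg points straight down and the paddle faces level.
- stand: Fixed steel hook stand. Origin on the desk under the hanging point; x points from the fork's open end to its post, z up. Base 110 x 90 x 12 (x = -45 to 65), post 34 wide at x = 28 to 40, and two level prongs from x = -20 to 40, each 9 wide, 8 thick, with a 14 wide slot between them, open at -x.
- stand_hang (a point): Hanging point: middle of the slot at the level of the prongs' tops, 185 above the stand's origin; the hook's origin is here at the start. The rod goes in and out of the slot level, from the open -x end (the paddle does not pass through from below); the handle's underside rests on the prongs.
- mug: Bystander: white mug, 80 diameter, 90 high, handle on its +y side; origin under its centre.
- mouse: Bystander: black computer mouse 100 x 58 x 32; origin under its centre.
- puck: Bystander: round desk controller, steel base 78 diameter with black cap, 52 high, standing on the riser shelf beside the speaker; origin under its centre.
- tape: Bystander: black tape measure 66 x 36 x 60 standing on the desk; origin under its centre.
- notes: Bystander: pad of paper notes 76 x 76 x 14 on top of the drawer unit farther from the robot; origin under its centre.
- pen: Bystander: blue pen 130 long, 10 thick, lying on the desk; origin under its middle.
There are look-alikes about, which are no part of the job. Leave any orange look-alike of the hook alone.

How it is judged:
By the outcome, as a careful person would: the job done as asked, in the order asked, and still so for the second after the job is handed in, with the robot touching nothing.
It also fails if it takes over 72 s, if anything falls off the work surface, if the arm or the gripper's body presses on something with over 40 N, if the wrist force passes 120 N, or if a joint passes its speed limit or range.

### The arm

A 6-joint arm with a two-finger parallel gripper is mounted at the origin on the work surface. World frame = base frame: x ahead of the robot, y to its left, z up, the work surface at z = 0. Lengths are in m, angles in rad, forces in N, time in s.
With the tool pointing down it reaches from about 0.375 to 0.975 m from the base axis. Payload 3.8 kg.
Tool frame: the origin (TCP) lies between the finger pads; the fingertips stand 22 mm ahead of it and the grasp point (between the pads) lies 3 mm ahead of it; x points along the fingers, y is the direction in which the jaws open and shut, and the axes are right-handed (so a half turn about x gives the same grasp; the last joint's range is limited). The gripper opens to 85 mm and grips with 20 to 120 N. Pads are 22 mm wide; open, the fingers measure 114 mm over their backs; the gripper's body (76 mm by 85 mm) begins 54 mm behind the grasp point. The pads swing forward as they close: fully open they stand 13 mm farther back than shut.
Start: joints at [-1.3, 0.264, 1.604, -0, 1.274, -0.037], TCP at [0.204, -0.643, 0.253] pointing down, gripper open.
Joint ranges: [-2.63, 2.63], [-0.94, 2.18], [0.31, 2.57], [-1.31, 4.45], [0, 2.66], [-2.55, 2.55]. Speed limits (rad/s): [2.57, 2.57, 3.14, 3.14, 3.14, 3.14].

### API

Orientations are given as [roll, pitch, yaw] about the fixed x, y, z axes, in that order (R = Rz(yaw) Ry(pitch) Rx(roll)).
In Python, from workcell import r gives the robot as it stands.
- The arm moves only by the tool arm_command, never from a script. Its argument "moves" is a list that holds one entry, the list of rows, each a list of 7 numbers: the shift along the tool's x, y, z in units of 30 cm (1.0 is 30 cm), then the turn, a rotation vector about the tool's x, y, z in units of 60 degrees (1.0 is 60 degrees), then the gripper command: -1 is fully open, 1 is shut, values between are in proportion. A call has 1 to 8 rows; each row is the pose to reach, as a shift and turn from the pose commanded when the call began, along the tool's axes at that moment; what a row does not reach only later rows make up. A row lasts 1/10 s, in which the tool goes at most 50 mm and 8.59 degrees, less where a joint would pass 70% of its speed; a pose out of reach is approached as far as the arm can. A call with a number of a shift or a turn outside -1 to 1 is refused whole. A call with a gripper value outside its range is refused whole. The fingers move at their own pace and stop on an object; the grip force is fixed at half the most. Time passes only in rows, so rows that repeat a pose let the fingers close. It gives the time, the measured TCP pose, the force and the opening at its end, in the units of the state.
- r.state(): the state, without advancing time (a new reading comes with each control period).
- r.grab_frame(name): name is "scene" or "top"; returns the picture (400x640x3 uint8, blue, green, red); there is no depth.
- r.get_calibration(name): a dict with "intrinsics" (3x3 intrinsics, pixels), "eye" and "orientation" of the camera in the world. Camera axes: x right, y up, looking along -z (the intrinsics and any distortion apply to the point x, -y, -z); pixel columns grow to the right and rows downward; lengths in m; the calibration is good to about 2 mm. A picture is of the moment at which its call begins. get_calibration takes no time and is no camera call.
- r.job_done(): hands the job in, once; it reports no verdict.
The state is a dict: "clock": time; "joint_pos": joint angles; "joint_velocities": joint speeds; "joint_efforts": joint torques, N m; "tcp_pos": TCP position; "ee_rot": TCP orientation; "contact_force": force on the tool from outside, world axes, zero at the start; "moment": the same for the moment, N m; "grip_width": finger opening in m.
Only numpy, scipy, OpenCV 4.12 (cv2) and the standard library are available. Lean on these libraries where they do the work, as an engineer would, in place of code of your own. Each camera call takes 0.05 s, during which the arm holds its last target.

## Working session

There is one attempt and no reset: what is moved stays moved. The work goes in short steps, Python scripts to look and compute and a tool call to move; the robot and the scene stay as the last step left them, time stands still between calls to the robot, and variables do not carry over. Pictures are saved under pics/ and viewed, and the job is handed in when it is done.

Besides the shell and the picture viewer there is one more tool, called by a JSON object that holds its "api" and its "payload", one argument or row to a line. arm_command: Moves the arm, as the interface text tells. Its arguments: {"type":"object","properties":{"moves":{"type":"array"}},"required":["moves"]}

```bash
ls; mkdir -p pics
python3 - <<'E'
from workcell import r
import cv2
print(r.state())
for n in("scene","top"):
    print(n,r.get_calibration(n)); cv2.imwrite(f"pics/{n}0.png",r.grab_frame(n))
E
```

```text
pics
{'clock': 0.0, 'joint_pos': array([-1.29987836e+00,  2.64777712e-01,  1.60539773e+00, -3.51548926e-06,
        1.27368816e+00, -3.68979266e-02]), 'joint_velocities': array([ 6.46901135e-05, -3.00153497e-05,  2.66382387e-04,  2.47960365e-04,
        5.11639264e-04, -9.34739093e-04]), 'joint_efforts': array([-2.62515587e-04, -5.15112627e+01, -3.67314649e+01, -2.80512804e-04,
        1.27617235e-02, -8.20471456e-06]), 'tcp_pos': array([ 0.20432392, -0.64260885,  0.2519326 ]), 'ee_rot': array([-1.60621508,  1.56852538,  1.84319449]), 'contact_force': array([ 0.48067879, -0.23432269, -0.81052988]), 'moment': array([ 0.03699128, -0.00590137, -0.00252398]), 'grip_width': 0.08536221659591191}
scene {'intrinsics': array([[402.58361323,   0.        , 318.72460665],
       [  0.        , 402.58361323, 204.94657226],
       [  0.        ,   0.        ,   1.        ]]), 'eye': array([0.99125062, 0.41895464, 0.95549442]), 'orientation': array([ 0.63478634, -0.0047562 ,  2.1273054 ])}
top {'intrinsics': array([[390.8609802 ,   0.        , 322.05841676],
       [  0.        , 390.8609802 , 199.20802008],
       [  0.        ,   0.        ,   1.        ]]), 'eye': array([0.36612579, 0.08178007, 1.178289  ]), 'orientation': array([ 1.31748502e-01, -1.31293672e-03, -1.58769631e+00])}
```

View pics/scene0.png

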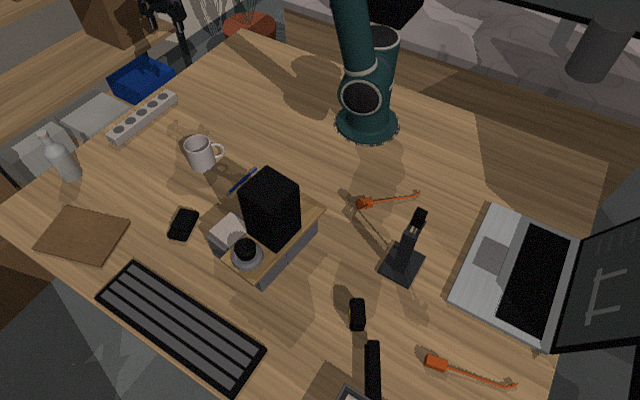

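View pics/top0.png

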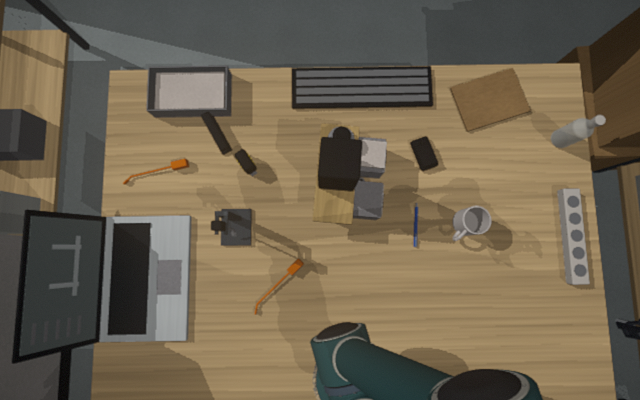

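Run:
```python
import cv2
t=cv2.imread("pics/top0.png");s=cv2.imread("pics/scene0.png")
def c(im,x0,y0,x1,y1,n):
    k=min(800/(x1-x0),600/(y1-y0)); cv2.imwrite(f"pics/{n}.png",cv2.resize(im[y0:y1,x0:x1],None,fx=k,fy=k,interpolation=cv2.INTER_CUBIC))
c(t,190,110,450,280,"c_top");c(s,190,150,450,330,"c_scene")
c(t,300,115,400,230,"c_top_units");c(s,370,190,450,300,"c_scene_stand");c(t,190,190,280,260,"c_top_stand")
```

```text
(no output)
```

View pics/c_top_units.png

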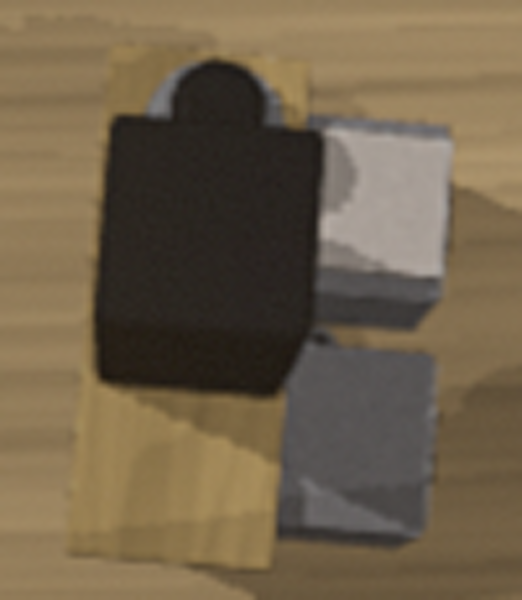

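View pics/c_scene_stand.png

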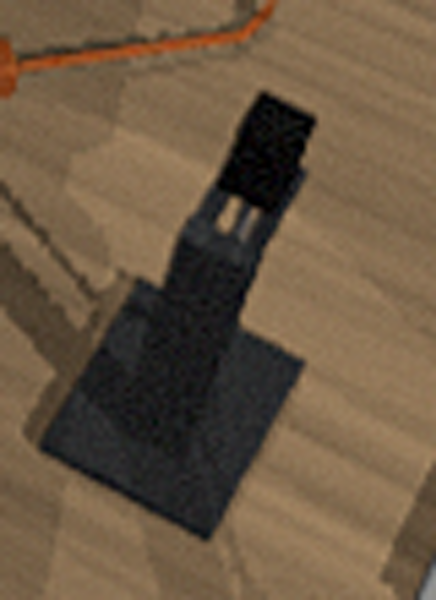

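View pics/c_top_stand.png

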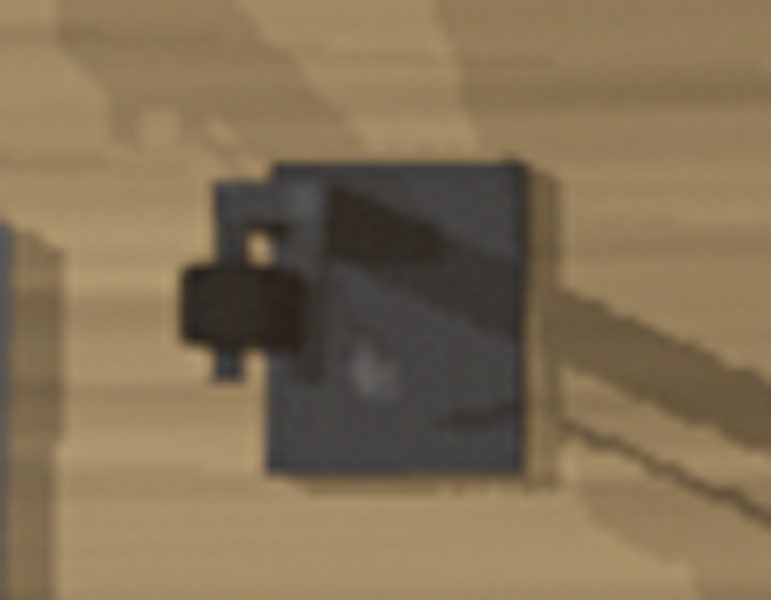

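View pics/c_scene.png

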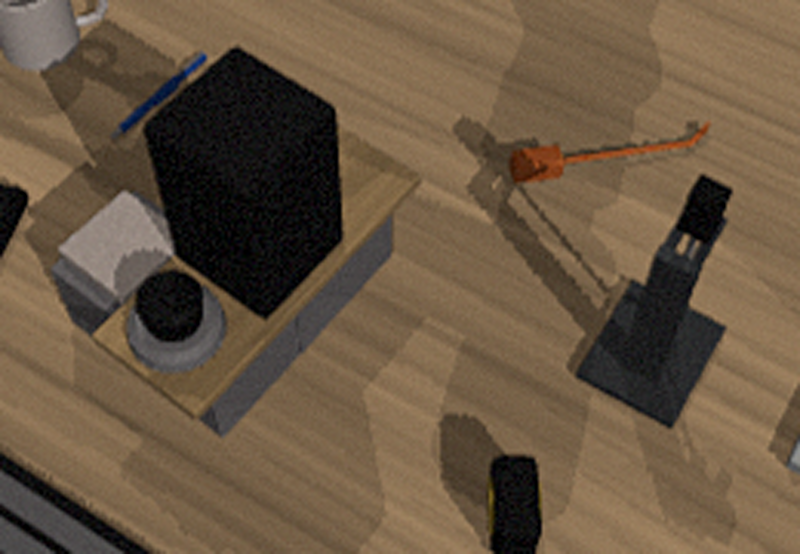

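```bash
cat > h.py <<'E'
import numpy as np, cv2
from scipy.spatial.transform import Rotation as Ro
from workcell import r
def cam(n):
    c=r.get_calibration(n); return c["intrinsics"],np.array(c["eye"]),Ro.from_euler('xyz',c["orientation"]).as_matrix()
C={n:cam(n) for n in("scene","top")}
def proj(n,P):
    K,e,R=C[n]; p=(np.atleast_2d(P)-e)@R; p=p*[1,-1,-1]; q=p@K.T; return q[:,:2]/q[:,2:]
def unp(n,u,v,z):
    K,e,R=C[n]; d=np.linalg.inv(K)@[u,v,1]; d=R@(d*[1,-1,-1]); return e+d*(z-e[2])/d[2]
def crop(im,x0,y0,x1,y1,n,g=1.0):
    k=min(800/(x1-x0),600/(y1-y0)); o=cv2.resize(im[y0:y1,x0:x1],None,fx=k,fy=k,interpolation=cv2.INTER_CUBIC)
    o=np.clip(255*(o/255.)**g,0,255).astype('uint8'); cv2.imwrite(f"pics/{n}.png",o); return k
def pose(p,P):  # p=x,y,yaw
    c,s=np.cos(p[2]),np.sin(p[2]); P=np.atleast_2d(P).astype(float); return P@np.array([[c,-s,0],[s,c,0],[0,0,1]]).T+[p[0],p[1],0]
E
python3 - <<'E'
from h import *
t=cv2.imread("pics/top0.png");s=cv2.imread("pics/scene0.png")
print([np.round(unp("top",u,v,.012),4) for u,v in[(221.7,208.9),(251.3,208.9),(250.9,245.1),(221.2,245.1)]])
k=80/80
# scene crop scale 600/110=5.4545
f=lambda x,y:(370+x/5.4545,190+y/5.4545)
print([np.round(unp("scene",*f(x,y),.012),4) for x,y in[(140,278),(303,360),(208,538),(42,445)]])
k=5.217;g=lambda x,y:(300+x/k,115+y/k)
for a in[(313,343),(437,347),(427,532),(440,297),(318,298)]: print(a,unp("top",*g(*a),.09).round(4))
print(crop(t,350,130,400,200,"u2",.5),crop(s,200,190,350,300,"u3",.5))
E
```

```text
[array([0.4963, 0.3791, 0.012 ]), array([0.4949, 0.2903, 0.012 ]), array([0.387 , 0.2908, 0.012 ]), array([0.3885, 0.3787, 0.012 ])]
[array([0.391 , 0.2985, 0.012 ]), array([0.3911, 0.3863, 0.012 ]), array([0.5019, 0.3859, 0.012 ]), array([0.5  , 0.299, 0.012])]
(313, 343) [ 0.5611 -0.0302  0.09  ]
(437, 347) [ 0.5578 -0.0973  0.09  ]
(427, 532) [ 0.4575 -0.0882  0.09  ]
(440, 297) [ 0.5854 -0.1     0.09  ]
(318, 298) [ 0.5859 -0.0337  0.09  ]
8.571428571428571 5.333333333333333
```

View pics/u2.png

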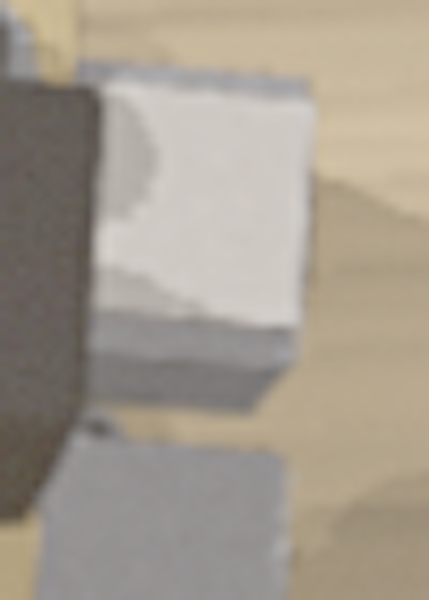

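View pics/u3.png

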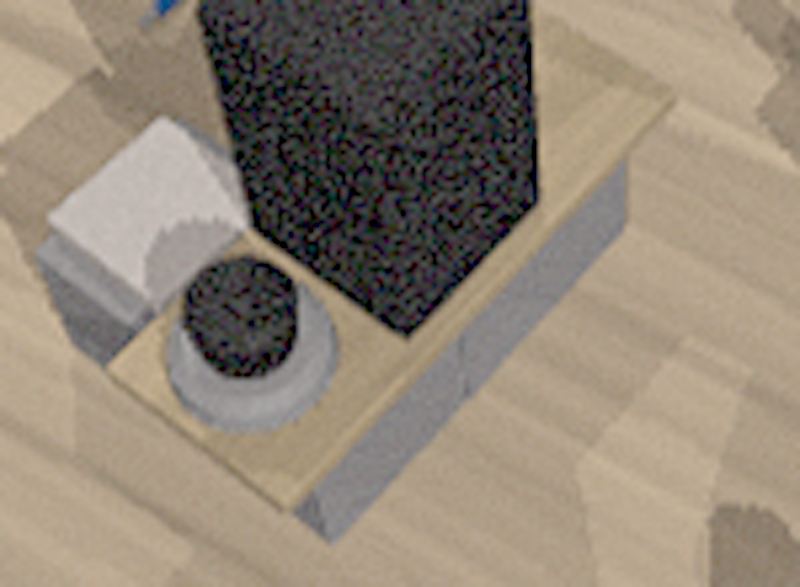

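```bash
cat >> h.py <<'E'
def box(x0,x1,y0,y1,z0,z1):
    P=np.array([[x,y,z] for x in(x0,x1) for y in(y0,y1) for z in(z0,z1)]); E=[(i,j) for i in range(8) for j in range(i+1,8) if bin(i^j).count('1')==1]
    return [(P[i],P[j]) for i,j in E]
STAND=box(-.045,.065,-.045,.045,0,.012)+box(.028,.04,-.017,.017,.012,.185)+box(-.02,.04,.007,.016,.177,.185)+box(-.02,.04,-.016,-.007,.177,.185)
HOOK0=box(-.012,.012,-.013,.013,.185,.233)
UNITS=box(0,.18,.014,.114,0,.09)+box(0,.18,-.114,-.014,0,.09)
SHELF=box(.08,.18,-.14,.14,.09,.104)+box(.082,.182,-.05,.05,.104,.279)
def overlay(n,im,items,x0,y0,x1,y1,name,g=.5):
    k=min(800/(x1-x0),600/(y1-y0)); o=cv2.resize(im[y0:y1,x0:x1],None,fx=k,fy=k,interpolation=cv2.INTER_CUBIC)
    o=np.clip(255*(o/255.)**g,0,255).astype('uint8')
    for segs,T,col in items:
        for a,b in segs:
            q=proj(n,np.vstack([T(a),T(b)])); q=((q+.5-[x0,y0])*k-.5)
            cv2.line(o,tuple(int(v) for v in q[0].round()),tuple(int(v) for v in q[1].round()),col,1,cv2.LINE_AA)
    cv2.imwrite(f"pics/{name}.png",o)
E
python3 - <<'E'
from h import *
t=cv2.imread("pics/top0.png");s=cv2.imread("pics/scene0.png")
for i,p in enumerate([(.432,.335,0),(.436,.3425,0)]):
    it=[(STAND,lambda a:pose(p,a),(0,0,255)),(HOOK0,lambda a:pose(p,a),(0,255,0))]
    overlay("top",t,it,200,190,280,250,f"os_t{i}");overlay("scene",s,it,360,195,440,300,f"os_s{i}")
a=[cv2.imread(f"pics/os_t{i}.png") for i in(0,1)];cv2.imwrite("pics/os_t.png",cv2.resize(np.vstack(a),(400,600)))
a=[cv2.imread(f"pics/os_s{i}.png") for i in(0,1)];cv2.imwrite("pics/os_s.png",cv2.resize(np.hstack(a),(800,525)))
E
```

```text
(no output)
```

View pics/os_t0.png

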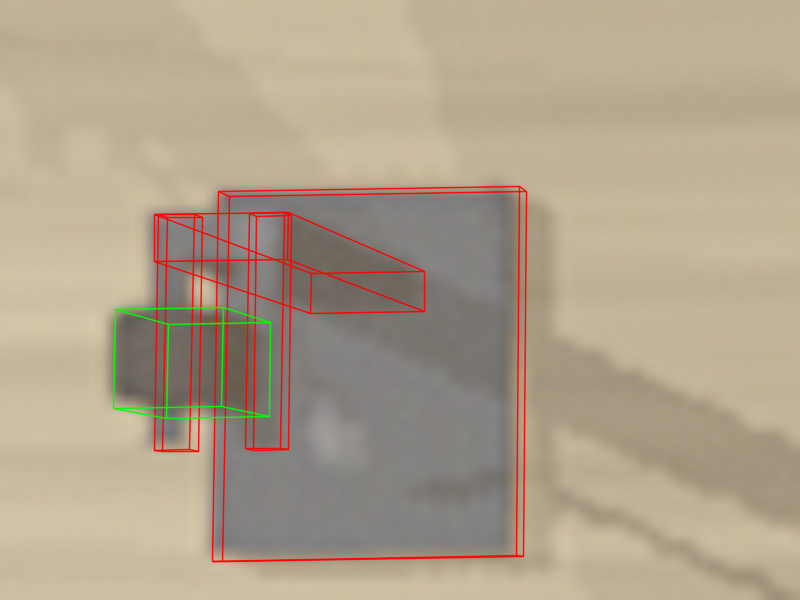

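View pics/os_s.png

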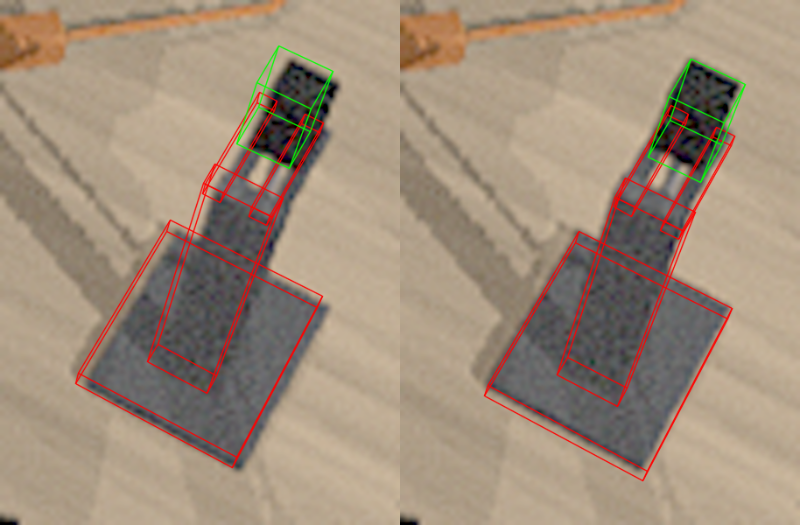

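Run:
```python
from h import *
t=cv2.imread("pics/top0.png");s=cv2.imread("pics/scene0.png")
k=5.217;g=lambda x,y:(300+(x+.5)/k-.5,115+(y+.5)/k-.5)
P=[unp("top",*g(*a),.104) for a in[(112,45),(308,60),(272,570),(70,553)]]
print(np.round(P,4),[np.linalg.norm(P[i]-P[(i+1)%4]).round(4) for i in range(4)])
# notes top z=.104: crop u2 scale 8.571 at 350,130
g2=lambda x,y:(350+(x+.5)/8.571-.5,130+(y+.5)/8.571-.5)
Q=[unp("top",*g2(*a),.09) for a in[(290,450),(298,363),(312,78)]];print(np.round(Q,4))
Q=[unp("top",*g2(*a),.104) for a in[(312,92),(302,326)]];print(np.round(Q,4),np.linalg.norm(Q[0]-Q[1]))
crop(t,0,0,640,400,"full");crop(s,100,100,250,220,"mugs")
print(proj("top",[[0,0,0],[0.7,0,0],[0,.7,0]]),proj("scene",[[0,0,0]]))
print(r.get_calibration("top").keys())
```

```text
[[ 0.7266  0.0771  0.104 ]
 [ 0.7164 -0.0296  0.104 ]
 [ 0.4387 -0.0025  0.104 ]
 [ 0.4495  0.1039  0.104 ]] [np.float64(0.1072), np.float64(0.279), np.float64(0.1069), np.float64(0.2784)]
[[ 0.5563 -0.0962  0.09  ]
 [ 0.5854 -0.0999  0.09  ]
 [ 0.6824 -0.1083  0.09  ]]
[[ 0.6736 -0.1057  0.104 ]
 [ 0.5949 -0.0994  0.104 ]] 0.0789315530642609
[[352.20592161 379.35478131]
 [346.10543149 141.97510354]
 [107.54247462 383.81030592]] [[365.67748074 121.91211508]]
dict_keys(['intrinsics', 'eye', 'orientation'])
```

Run:
```python
from h import *
t=cv2.imread("pics/top0.png");s=cv2.imread("pics/scene0.png")
p=(.5705,-.0965,1.4736)
it=[(UNITS,lambda a:pose(p,a),(0,0,255)),(SHELF,lambda a:pose(p,a),(0,255,0))]
overlay("top",t,it,300,110,400,230,"ou_t");overlay("scene",s,it,200,160,340,300,"ou_s")
a=[cv2.imread(f"pics/ou_{i}.png") for i in"ts"];print([x.shape for x in a]);cv2.imwrite("pics/ou.png",cv2.resize(np.hstack(a),None,fx=.72,fy=.72))
```

```text
[(600, 500, 3), (600, 600, 3)]
```

View pics/ou.png

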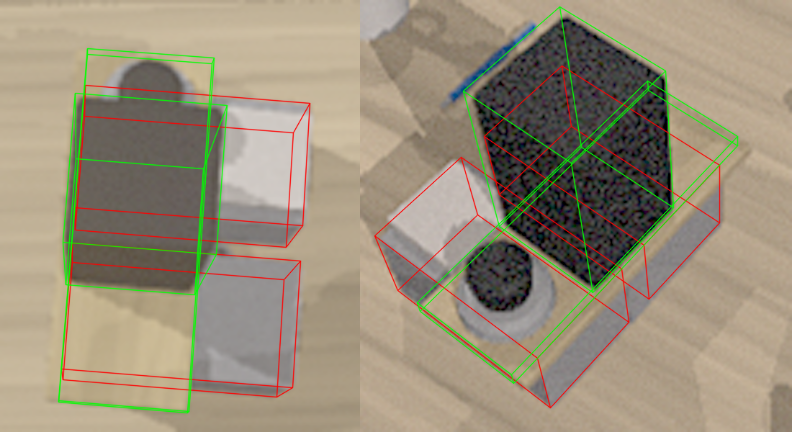

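```bash
cat >> h.py <<'E'
def tool():
    s=r.state(); return np.array(s["tcp_pos"]),Ro.from_euler('xyz',s["ee_rot"]).as_matrix(),s
E
python3 - <<'E'
from h import *
p,R,s=tool();print(R.round(4),np.degrees(np.arctan2(R[1,1],R[0,1])))
E
```

```text
[[-5.00e-04  3.03e-01 -9.53e-01]
 [ 1.90e-03 -9.53e-01 -3.03e-01]
 [-1.00e+00 -2.00e-03 -1.00e-04]] -72.36364707320753
```

```bash
cat >> h.py <<'E'
def Rdown(yaw,lean=0):
    # tool x down, tool y at 'yaw' (rad); then lean (rotation about world horizontal axis) handled separately
    x=np.array([0,0,-1.]);y=np.array([np.cos(yaw),np.sin(yaw),0]);return np.column_stack([x,y,np.cross(x,y)])
def plan(P,Rt,base=None):
    p,R,s=tool()
    if base is not None: p,R=base
    d=R.T@(np.array(P)-p)/.3; w=Ro.from_matrix(R.T@Rt).as_rotvec()/np.radians(60)
    n=max(np.linalg.norm(d)*.3/.05,np.degrees(np.linalg.norm(w)*np.pi/3)/8.59)
    print("row",d.round(4),w.round(4),"rows>=",n.round(1)); return d,w
E
python3 - <<'E'
from h import *
plan([.44,-.40,.40],Rdown(np.radians(-45)))
for u,v in[(361.7,179.9)]: 
    for z in(.006,.018):print(unp("top",u,v,z))
E
```

```text
row [-0.4919 -0.5339 -0.9937] [-0.4561 -0.0005  0.0019] rows>= 7.4
[ 0.57871983 -0.04411085  0.006     ]
[ 0.57654364 -0.04282218  0.018     ]
```

Hook candidates: an orange hook lying at top px (280,287), another at (157,172), and the black-handled one in the stand's fork at top px (217,222) / scene (418,218). The crop shows a black handle resting on the prongs, so that is the one I want. The gap mouth is at about (0.570,-0.097), and the bush shows at top px (362,180). The two cameras disagree by a few mm, so I will check them against the gripper.

{"api": "arm_command", "payload": {
  "moves": [
    [[-0.49,-0.53,-0.99,-0.45,0,0,-1],[-0.49,-0.53,-0.99,-0.45,0,0,-1],[-0.49,-0.53,-0.99,-0.45,0,0,-1],[-0.49,-0.53,-0.99,-0.45,0,0,-1],[-0.49,-0.53,-0.99,-0.45,0,0,-1],[-0.49,-0.53,-0.99,-0.45,0,0,-1],[-0.49,-0.53,-0.99,-0.45,0,0,-1],[-0.49,-0.53,-0.99,-0.45,0,0,-1]]
  ]
}}

```text
clock: 0.9
tcp_pos: [0.4423, -0.3991, 0.4028]
ee_rot: [2.049, 1.567, -0.31]
contact_force: [0.1, 0.3, 0.3]
grip_width: 0.0859
```

Run:
```python
from h import *
p,R,s=tool();print(p,s["joint_pos"].round(3),s["clock"])
plan([.45,-.1,.40],Rdown(np.radians(-20)))
```

```text
[ 0.4422683  -0.39906147  0.40276419] [-0.777  0.057  1.573  0.002  1.509  0.011] 0.9
row [ 0.0082 -0.6887 -0.7212] [-0.4193 -0.0009 -0.0034] rows>= 6.0
```

{"api": "arm_command", "payload": {
  "moves": [
    [[0,-0.69,-0.72,-0.42,0,0,-1],[0,-0.69,-0.72,-0.42,0,0,-1],[0,-0.69,-0.72,-0.42,0,0,-1],[0,-0.69,-0.72,-0.42,0,0,-1],[0,-0.69,-0.72,-0.42,0,0,-1],[0,-0.69,-0.72,-0.42,0,0,-1],[0,-0.69,-0.72,-0.42,0,0,-1]]
  ]
}}

```text
clock: 1.6
tcp_pos: [0.4472, -0.098, 0.3999]
ee_rot: [-2.643, 1.569, 1.724]
contact_force: [-0.2, -0.1, 1.3]
grip_width: 0.0855
```

Run:
```python
from h import *
p,R,s=tool();print(p,s["joint_pos"].round(3),s["clock"])
plan([.45,.15,.40],Rdown(np.radians(0)))
```

```text
[ 0.44715568 -0.09803952  0.39987021] [-0.272 -0.213  1.828  0.002  1.527  0.074] 1.6
row [ 0.0014 -0.271  -0.7812] [-0.3298 -0.0021  0.0007] rows>= 5.0
```

{"api": "arm_command", "payload": {
  "moves": [
    [[0,-0.27,-0.78,-0.33,0,0,-1],[0,-0.27,-0.78,-0.33,0,0,-1],[0,-0.27,-0.78,-0.33,0,0,-1],[0,-0.27,-0.78,-0.33,0,0,-1],[0,-0.27,-0.78,-0.33,0,0,-1],[0,-0.27,-0.78,-0.33,0,0,-1]]
  ]
}}

```text
clock: 2.2
tcp_pos: [0.452, 0.1488, 0.3992]
ee_rot: [-2.238, 1.569, 2.474]
contact_force: [0.4, -1.3, -0.2]
grip_width: 0.0856
```

Run:
```python
from h import *
p,R,s=tool();print(p,s["joint_pos"].round(3),s["clock"])
plan([.434,.338,.31],Rdown(np.radians(0)))
```

```text
[0.45199807 0.14877438 0.39921342] [ 0.264 -0.176  1.799  0.002  1.52   0.265] 2.2
row [ 0.2983 -0.0596 -0.6303] [-0.0002 -0.0013  0.0017] rows>= 4.2
```

{"api": "arm_command", "payload": {
  "moves": [
    [[0.3,-0.06,-0.63,0,0,0,-1],[0.3,-0.06,-0.63,0,0,0,-1],[0.3,-0.06,-0.63,0,0,0,-1],[0.3,-0.06,-0.63,0,0,0,-1],[0.3,-0.06,-0.63,0,0,0,-1],[0.3,-0.06,-0.63,0,0,0,-1],[0.3,-0.06,-0.63,0,0,0,-1]]
  ]
}}

```text
clock: 2.9
tcp_pos: [0.4364, 0.3324, 0.3104]
ee_rot: [0.233, 1.57, -1.346]
contact_force: [-0.1, -0.1, 1.0]
grip_width: 0.0854
```

Run:
```python
from h import *
p,R,s=tool();print(p,s["joint_pos"].round(3),s["clock"],R.round(3))
t=r.grab_frame("top");cv2.imwrite("pics/t1.png",t);c=r.grab_frame("scene");cv2.imwrite("pics/s1.png",c)
# draw fingertips box: open 85 wide, tips at +22-13?
G=box(-.04,.022-.013,-.057,-.0425,-.011,.011)+box(-.04,.009,.0425,.057,-.011,.011)
T=lambda a:np.atleast_2d(a)@R.T+p
ps=(.433,.337,0)
it=[(G,T,(255,0,0)),(STAND,lambda a:pose(ps,a),(0,0,255)),(HOOK0,lambda a:pose(ps,a),(0,255,0))]
overlay("top",t,it,180,170,280,250,"g_t");overlay("scene",c,it,360,150,460,290,"g_s")
```

```text
[0.43638475 0.33244833 0.31043337] [ 6.060e-01 -7.000e-03  1.802e+00 -1.000e-03  1.346e+00  6.140e-01] 2.9 [[ 0.     1.    -0.007]
 [-0.001 -0.007 -1.   ]
 [-1.     0.     0.001]]
```

View pics/g_t.png

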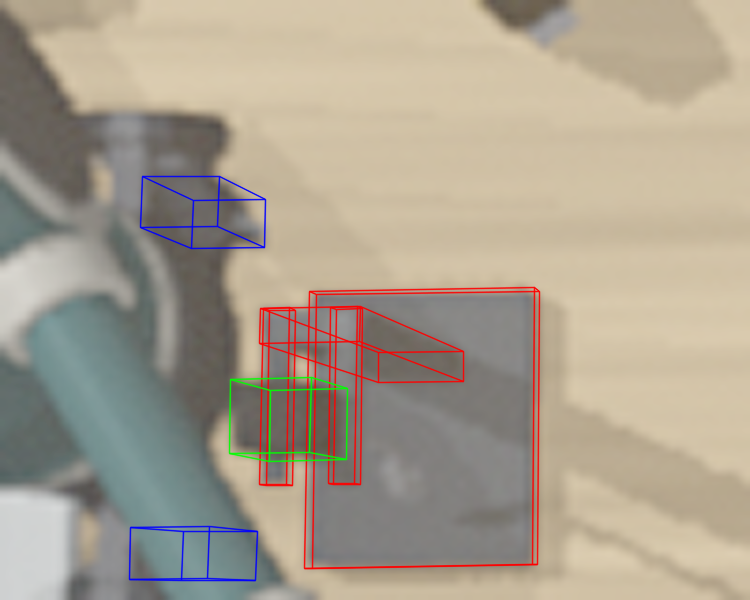

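View pics/g_s.png

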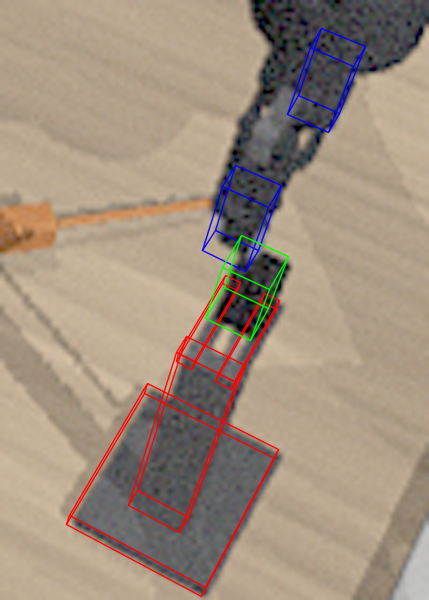

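Run:
```python
from h import *
t=cv2.imread("pics/t1.png");c=cv2.imread("pics/s1.png")
k=crop(c,395,160,445,240,"z_s",.45)
k2=crop(t,180,180,240,240,"z_t",.45);print(k,k2)
```

```text
7.5 10.0
```

View pics/z_s.png

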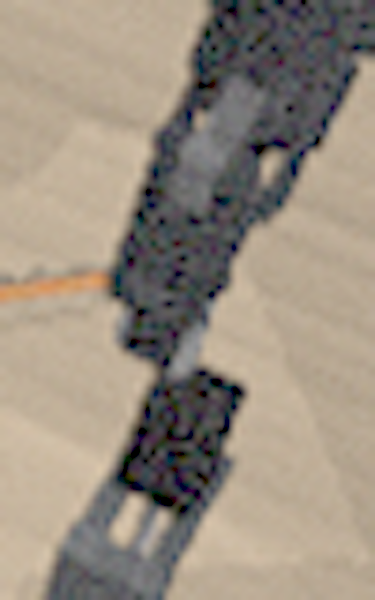

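View pics/z_t.png

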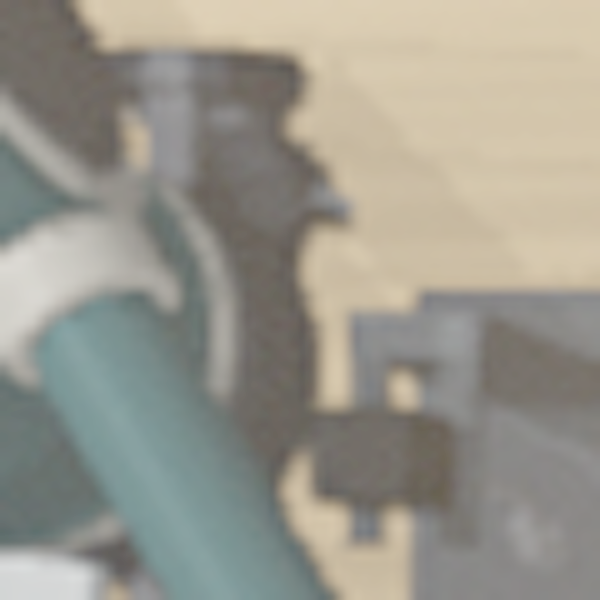

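Run:
```python
from h import *
P=np.array([.433,.337,.233])
for n in C:
    b=proj(n,P)[0];print(n,b,[(proj(n,P+.01*e)[0]-b).round(2) for e in np.eye(3)])
p,R,_=tool()
for sy in(-1,1):
  print(sy,[proj("scene",p+R@[.009,sy*.05,z])[0].round(1) for z in(-.011,.011)],[proj("top",p+R@[.009,sy*.05,z])[0].round(1) for z in(-.011,.011)])
print([proj("scene",pose((.433,.337,0),a))[0].round(1) for a in[(-.012,-.013,.233),(-.012,.013,.233),(.012,-.013,.185),(.012,.013,.185)]])
print([proj("top",pose((.433,.337,0),a))[0].round(1) for a in[(-.012,.013,.233),(.012,.013,.233),(-.012,-.013,.185),(.012,-.013,.185)]])
```

```text
scene [419.14976497 210.62374723] [array([-1.83,  3.14]), array([4.21, 1.96]), array([ 0.94, -2.66])]
top [215.52914446 224.90470415] [array([ 0.08, -4.13]), array([-4.14,  0.07]), array([-1.12, -0.28])]
-1 [array([437.6, 178. ]), array([428. , 173.8])] [array([203.7, 243.7]), array([213.6, 243.6])]
1 [array([418.3, 210.2]), array([408.2, 205.4])] [array([205. , 199.1]), array([214.8, 199. ])]
[array([415.9, 204.4]), array([426.8, 209.4]), array([407.5, 223.9]), array([418., 229.])]
[array([210., 230.]), array([210.3, 220. ]), array([225.7, 230.8]), array([225.8, 221.4])]
```

Run:
```python
from h import *
plan([.4325,.3365,.26],Rdown(0));plan([.4325,.3365,.214],Rdown(0))
```

```text
row [ 0.1716 -0.0142 -0.0133] [-0.008  -0.0003 -0.0017] rows>= 1.0
row [ 0.325  -0.0145 -0.0133] [-0.008  -0.0003 -0.0017] rows>= 2.0
```

{"api": "arm_command", "payload": {
  "moves": [
    [[0.17,-0.0145,-0.0135,-0.008,0,0,-1],[0.25,-0.0145,-0.0135,-0.008,0,0,-1],[0.32,-0.0145,-0.0135,-0.008,0,0,-1],[0.325,-0.0145,-0.0135,-0.008,0,0,-1],[0.325,-0.0145,-0.0135,-0.008,0,0,-1]]
  ]
}}

```text
clock: 3.5
tcp_pos: [0.4318, 0.3372, 0.2137]
ee_rot: [1.896, 1.57, 0.326]
contact_force: [-0.1, 0.2, -0.0]
grip_width: 0.0853
```

Good position; closing.

{"api": "arm_command", "payload": {
  "moves": [
    [[0,0,0,0,0,0,1],[0,0,0,0,0,0,1],[0,0,0,0,0,0,1],[0,0,0,0,0,0,1],[0,0,0,0,0,0,1],[0,0,0,0,0,0,1],[0,0,0,0,0,0,1]]
  ]
}}

```text
clock: 4.2
tcp_pos: [0.4315, 0.3384, 0.2136]
ee_rot: [2.122, 1.569, 0.554]
contact_force: [0.5, -1.1, 4.4]
grip_width: 0.0235
```

Run:
```python
from h import *
p,R,s=tool();print(p,R.round(4).tolist(),s["grip_width"],s["contact_force"],s["clock"])
t=r.grab_frame("top");c=r.grab_frame("scene")
crop(t,180,180,260,250,"z_t2",.45);crop(c,380,160,450,260,"z_s2",.45)
```

```text
[0.43153223 0.33836306 0.21363813] [[0.0011, 1.0, 0.0022], [0.0007, 0.0022, -1.0], [-1.0, 0.0011, -0.0007]] 0.023450344798814932 [ 0.52029254 -1.07683308  4.42069821] 4.2
```

View pics/z_s2.png

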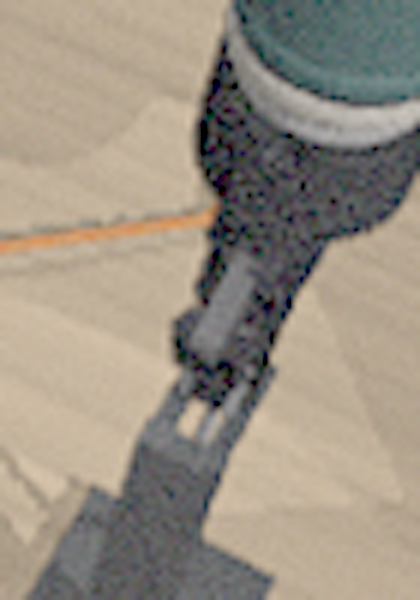

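View pics/z_t2.png

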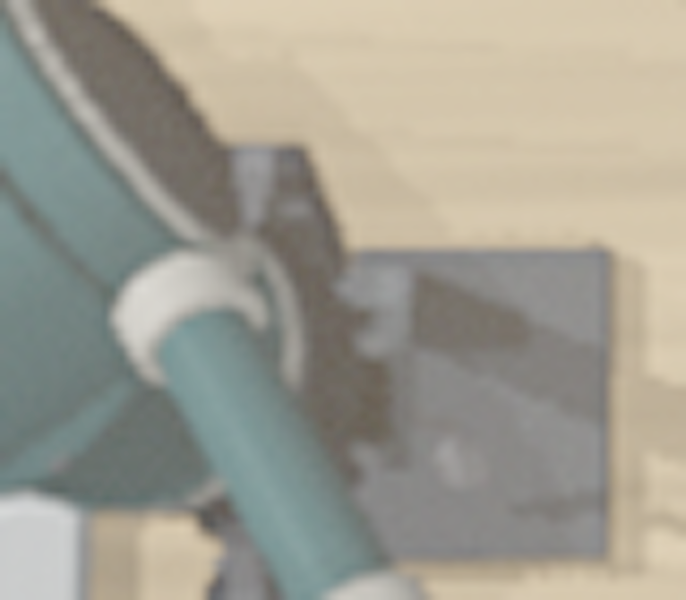

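{"api": "arm_command", "payload": {
  "moves": [
    [[-0.0135,0,0,0,0,0,1],[-0.0135,0,0,0,0,0,1],[-0.0135,-0.04,0,0,0,0,1],[-0.0135,-0.1,0,0,0,0,1],[-0.0135,-0.17,0,0,0,0,1],[-0.0135,-0.25,0,0,0,0,1],[-0.0135,-0.25,0,0,0,0,1]]
  ]
}}

```text
clock: 5.0
tcp_pos: [0.352, 0.3372, 0.2159]
ee_rot: [-1.182, 1.567, -2.749]
contact_force: [-0.0, -0.8, -1.7]
grip_width: 0.0235
```

Run:
```python
from h import *
p,R,s=tool();print(p,R.round(4).tolist(),s["grip_width"],s["contact_force"],s["joint_pos"].round(3),s["clock"])
t=r.grab_frame("top");c=r.grab_frame("scene")
crop(t,180,190,280,290,"z_t3",.45);crop(c,360,140,460,260,"z_s3",.45)
```

```text
[0.35199877 0.33716529 0.21588947] [[-0.0031, 1.0, 0.004], [-0.0013, 0.004, -1.0], [-1.0, -0.0031, 0.0013]] 0.02345821138627959 [-0.03147737 -0.79986757 -1.72469581] [ 7.120e-01 -6.500e-02  2.035e+00  1.000e-03  1.175e+00  7.080e-01] 5.0
```

View pics/z_s3.png

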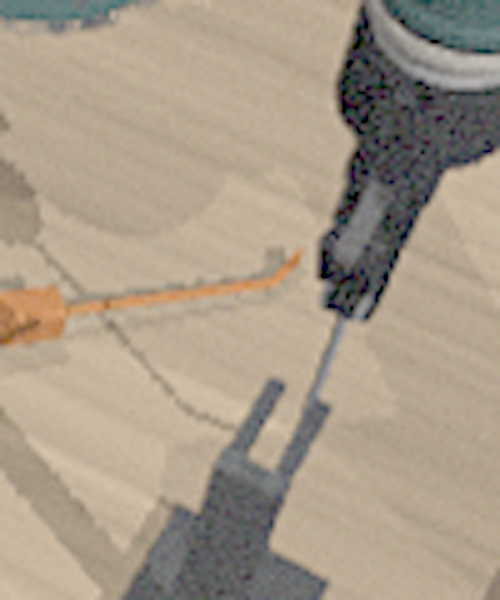

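View pics/z_t3.png

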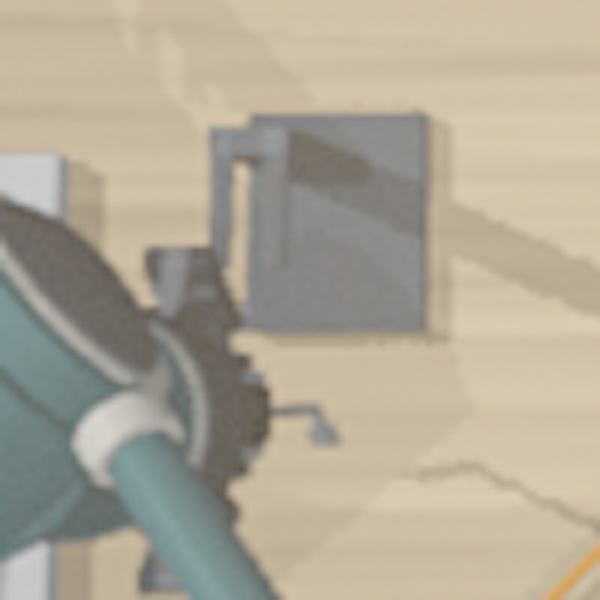

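Run:
```python
from h import *
p,R,s=tool()
print(p)
H=p+R@[.0286,0,.001]
for P in ([0,0,-.13],[-.0172,0,-.1546],[-.0172,.007,-.1546],[-.0172,-.007,-.1546]):print((proj("top",H+P)+.5-[180,190])*6-.5)
# next targets
plan([.36,.30,.36],Rdown(0))
```

```text
[0.35480116 0.33781579 0.21663425]
[[312.50028756 401.88333352]]
[[323.65409536 437.22423486]]
[[309.12041265 437.47332573]]
[[338.18714418 436.97515486]]
row [-0.4779  0.0169  0.1261] [ 0.0034  0.0001 -0.    ] rows>= 3.0
```

```bash
cat > kin.py <<'E'
from h import *
from scipy.optimize import least_squares
D=[([-1.29988,.26478,1.6054,0,1.27369,-.0369],[.20432,-.64261,.25193]),([-.777,.057,1.573,.002,1.509,.011],[.44227,-.39906,.40276]),([-.272,-.213,1.828,.002,1.527,.074],[.44716,-.09804,.39987]),([.264,-.176,1.799,.002,1.52,.265],[.452,.14877,.39921]),([.606,-.007,1.802,-.001,1.346,.614],[.43638,.33245,.31043]),([.712,-.065,2.035,.001,1.175,.708],[.352,.33717,.21589])]
def fk(j,L):
    a0,L1,L2,h,d,lat=L
    B=Ro.from_euler('z',j[0])*Ro.from_euler('y',j[1]+j[2])
    W=(B*Ro.from_euler('ZYZ',j[3:6])).as_matrix()
    u=Ro.from_euler('z',j[0]); wc=u.apply([a0+L1*np.sin(j[1]),lat,h+L1*np.cos(j[1])])+B.apply([0,0,L2])
    return wc+W[:,2]*d, np.column_stack([W[:,2],-W[:,0],-W[:,1]])
def res(L): return np.concatenate([fk(j,L)[0]-p for j,p in D]+[[ (L[4]-.25)*.01]])
L=least_squares(res,[0,.4,.4,.2,.25,.02]).x
E
python3 - <<'E'
from kin import *
print(L.round(4),(res(L)*1000).round(1))
p,R,s=tool();print(fk(s["joint_pos"],L)[1].round(3))
E
```

```text
[-2.000e-04  5.117e-01  5.660e-01  2.019e-01  2.769e-01  2.500e-02] [ 0.1 -0.  -0.  -0.3  0.3 -0.4 -0.1 -0.1  0.2 -0.1 -0.1  0.   0.1  0.2
  0.4  0.3  0.2 -0.3  0.3]
[[ 0.     1.     0.004]
 [-0.     0.004 -1.   ]
 [-1.     0.     0.   ]]
```

```bash
cat >> kin.py <<'E'
LO=np.array([-2.63,-.94,.31,-1.31,0,-2.55]);HI=np.array([2.63,2.18,2.57,4.45,2.66,2.55])
def ik(P,R,j0):
    f=lambda j:np.concatenate([(fk(j,L)[0]-P)*5,Ro.from_matrix(R.T@fk(j,L)[1]).as_rotvec()])
    o=least_squares(f,np.clip(j0,LO+1e-3,HI-1e-3),bounds=(LO,HI)); return o.x,np.abs(o.fun).max()
U=np.array([.5705,-.0965,1.4736]); OFF=np.array([.0286,0,.001]); TIP=np.array([-.0172,0,-.1546])
def hookR(yaw,lean): return (Ro.from_euler('z',yaw)*Ro.from_euler('y',-lean)).as_matrix()
def toolR(Rh): return np.column_stack([-Rh[:,2],Rh[:,0],-Rh[:,1]])
def tcp_for_tip(tip,yaw,lean):
    Rh=hookR(yaw,lean);Rt=toolR(Rh);H=np.array(tip)-Rh@TIP;return H-Rt@OFF,Rt
def tip_now(p,R):
    Rh=np.column_stack([R[:,1],-R[:,2],-R[:,0]]);H=p+R@OFF;return H+Rh@TIP
def u2w(x,y,z): return pose(U,[x,y,z])[0]
def w2u(P):
    c,s=np.cos(U[2]),np.sin(U[2]);d=np.array(P)[:2]-U[:2];return np.array([c*d[0]+s*d[1],-s*d[0]+c*d[1],P[2]])
E
python3 - <<'E'
from kin import *
j=np.array(r.state()["joint_pos"])
for P,y in[([.40,.25,.36],20),([.42,.1,.37],45),([.43,-.05,.38],60),([.45,-.22,.38],84.43)]:
    j,e=ik(np.array(P),Rdown(np.radians(y)),j);print(P,j.round(2),e.round(4))
for x,z in[(-.06,.09),(-.035,.024),(.03,.024),(.093,.024),(.098,.003),(.04,.003),(-.01,.003)]:
    P,R=tcp_for_tip(u2w(x,0,z),U[2],np.radians(35));j,e=ik(P,R,j);print(x,z,P.round(3),j.round(2),e.round(4))
E
```

```text
[0.4, 0.25, 0.36] [ 0.51 -0.18  1.87  0.    1.45  0.16] 0.0
[0.42, 0.1, 0.37] [ 0.18 -0.26  1.92 -0.    1.48 -0.61] 0.0
[0.43, -0.05, 0.38] [-0.17 -0.26  1.9  -0.    1.5  -1.22] 0.0
[0.45, -0.22, 0.38] [-0.5  -0.12  1.79 -0.    1.48 -1.98] 0.0
-0.06 0.09 [ 0.555 -0.247  0.25 ] [-0.68  0.3   1.66  0.5   1.55 -2.26] 0.0
-0.035 0.024 [ 0.557 -0.222  0.184] [-0.65  0.33  1.75  0.52  1.44 -2.29] 0.0
0.03 0.024 [ 0.564 -0.157  0.184] [-0.56  0.28  1.81  0.55  1.38 -2.23] 0.0
0.093 0.024 [ 0.57  -0.094  0.184] [-0.47  0.24  1.87  0.58  1.33 -2.17] 0.0
0.098 0.003 [ 0.57  -0.089  0.163] [-0.46  0.26  1.88  0.59  1.29 -2.19] 0.0
0.04 0.003 [ 0.565 -0.147  0.163] [-0.55  0.3   1.84  0.56  1.34 -2.24] 0.0
-0.01 0.003 [ 0.56  -0.197  0.163] [-0.62  0.33  1.79  0.53  1.38 -2.29] 0.0
```

Run:
```python
from kin import *
plan([.355,.335,.33],Rdown(0));plan([.38,.25,.37],Rdown(np.radians(20)))
```

```text
row [-0.3779  0.0006  0.0094] [ 0.0034  0.0001 -0.    ] rows>= 2.3
row [-0.5112  0.083   0.2931] [-3.299e-01  1.000e-04 -0.000e+00] rows>= 3.6
```

{"api": "arm_command", "payload": {
  "moves": [
    [[-0.12,0,0,0,0,0,1],[-0.26,0,0,0,0,0,1],[-0.38,0.02,0.05,-0.06,0,0,1],[-0.45,0.04,0.12,-0.15,0,0,1],[-0.5,0.06,0.2,-0.24,0,0,1],[-0.51,0.08,0.29,-0.33,0,0,1]]
  ]
}}

```text
clock: 5.7
tcp_pos: [0.3817, 0.2509, 0.3728]
ee_rot: [1.72, 1.566, 0.501]
contact_force: [1.2, -0.9, -1.2]
grip_width: 0.0232
```

Run:
```python
from kin import *
p,R,s=tool();print(p,s["joint_pos"].round(2),s["grip_width"])
plan([.42,.1,.38],Rdown(np.radians(50)));plan([.43,-.04,.38],Rdown(np.radians(75)))
```

```text
[0.38173739 0.25089396 0.37275447] [ 0.53 -0.21  1.88 -0.    1.47  0.18] 0.02323789395597878
row [-0.0248 -0.0536  0.5161] [-0.4972  0.0005 -0.0049] rows>= 3.5
row [-0.0258 -0.1832  0.9656] [-0.9139  0.0016 -0.0048] rows>= 6.4
```

{"api": "arm_command", "payload": {
  "moves": [
    [[-0.025,-0.015,0.13,-0.12,0,0,1],[-0.025,-0.03,0.26,-0.25,0,0,1],[-0.025,-0.045,0.39,-0.37,0,0,1],[-0.025,-0.055,0.52,-0.5,0,0,1],[-0.025,-0.1,0.66,-0.62,0,0,1],[-0.025,-0.14,0.81,-0.76,0,0,1],[-0.025,-0.18,0.96,-0.9,0,0,1]]
  ]
}}

```text
clock: 6.4
tcp_pos: [0.4271, -0.0259, 0.3775]
ee_rot: [0.117, 1.57, -0.215]
contact_force: [1.6, -0.3, 0.0]
grip_width: 0.0235
```

Run:
```python
from kin import *
p,R,s=tool();print(p,s["joint_pos"].round(2),s["grip_width"])
plan([.48,-.24,.37],Rdown(U[2]))
P,Rt=tcp_for_tip(u2w(-.06,0,.09),U[2],np.radians(35));plan(P,Rt)
```

```text
[ 0.42707749 -0.02589584  0.37751528] [-0.12 -0.27  1.91 -0.    1.5  -1.36] 0.023540125493250942
row [ 0.0253 -0.6173  0.3992] [-0.224   0.0009  0.    ] rows>= 4.4
row [ 0.4258 -0.5572  0.642 ] [-0.2167  0.0693  0.5806] rows>= 5.7
```

{"api": "arm_command", "payload": {
  "moves": [
    [[0.025,-0.12,0.08,-0.04,0,0,1],[0.025,-0.25,0.16,-0.09,0,0,1],[0.025,-0.38,0.24,-0.13,0,0,1],[0.025,-0.5,0.32,-0.18,0,0,1],[0.025,-0.62,0.4,-0.22,0,0,1],[0.025,-0.62,0.4,-0.22,0,0,1]]
  ]
}}

```text
clock: 7.0
tcp_pos: [0.4794, -0.2442, 0.3688]
ee_rot: [-1.941, 1.569, -2.052]
contact_force: [-0.6, 1.3, -0.9]
grip_width: 0.0234
```

Run:
```python
from kin import *
p,R,s=tool();print(p,s["joint_pos"].round(2),s["grip_width"])
P,Rt=tcp_for_tip(u2w(-.07,0,.10),U[2],np.radians(35));plan(P,Rt)
```

```text
[ 0.47939233 -0.24418705  0.36877151] [-0.52 -0.05  1.74 -0.    1.45 -1.98] 0.0233916748369704
row [ 0.3626 -0.0132  0.2516] [-0.0125  0.0032  0.5852] rows>= 4.1
```

{"api": "arm_command", "payload": {
  "moves": [
    [[0.07,0,0.05,0,0,0.12,1],[0.14,0,0.1,0,0,0.24,1],[0.22,0,0.15,0,0,0.36,1],[0.29,-0.01,0.2,-0.01,0,0.47,1],[0.36,-0.013,0.25,-0.0125,0.003,0.585,1],[0.36,-0.013,0.25,-0.0125,0.003,0.585,1]]
  ]
}}

```text
clock: 7.6
tcp_pos: [0.5515, -0.2518, 0.2524]
ee_rot: [1.591, 0.95, 1.491]
contact_force: [-1.1, 0.4, -2.4]
grip_width: 0.0232
```

Run:
```python
from kin import *
t=r.grab_frame("top");c=r.grab_frame("scene");cv2.imwrite("pics/t4.png",t);cv2.imwrite("pics/s4.png",c)
p,R,s=tool();print(p,s["joint_pos"].round(2),s["grip_width"],"tip",tip_now(p,R),w2u(tip_now(p,R)))
print(fk(s["joint_pos"],L)[0]-p)
Rh=np.column_stack([R[:,1],-R[:,2],-R[:,0]]);H=p+R@OFF
T=lambda a:np.atleast_2d(a)@Rh.T+H
bend=np.array([0,0,-.13]);d=(TIP-bend)/np.linalg.norm(TIP-bend);w=np.array([0,.007,0]);m=TIP-d*.016
HK=[(np.zeros(3),bend),(bend,TIP),(TIP-w,TIP+w),(m-w,m+w),(TIP-w,m-w),(TIP+w,m+w)]+box(-.012,.012,-.013,.013,0,.048)
Tu=lambda a:pose(U,a)
for n,im,b in(("top",t,(330,140,430,220)),("scene",c,(200,130,320,260))):
    overlay(n,im,[(HK,T,(0,0,255)),(UNITS,Tu,(0,255,0))],*b,"e_"+n);crop(im,*b,"f_"+n,.45)
```

```text
[ 0.55246008 -0.25100829  0.25967341] [-0.72  0.33  1.62  0.48  1.59 -2.29] 0.02325326522634385 tip [ 0.56147156 -0.15993095  0.10004011] [-0.06400772  0.00283027  0.10004011]
[-0.00236842 -0.02795183 -0.0089482 ]
```

View pics/e_top.png

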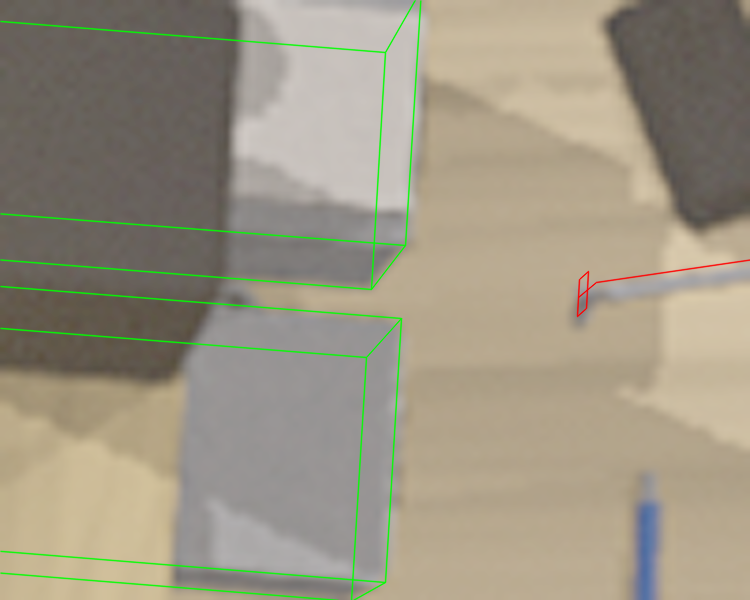

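View pics/f_top.png

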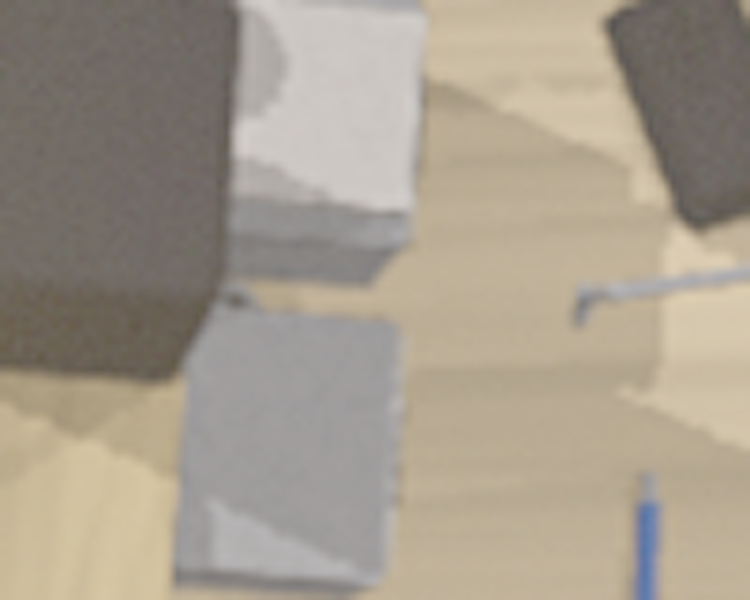

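View pics/f_scene.png

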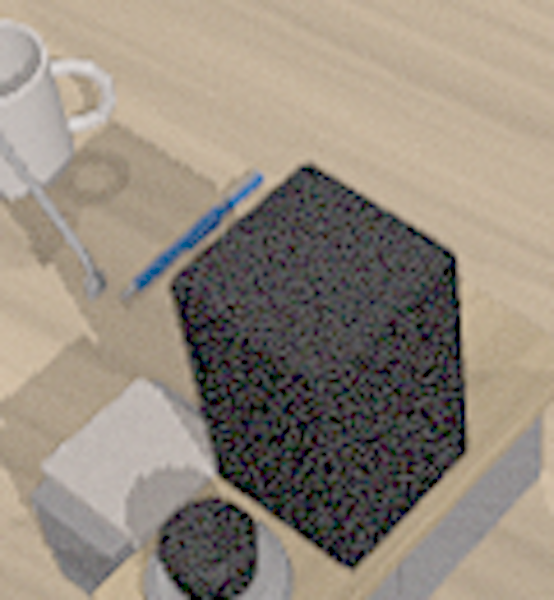

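```bash
sed -i 's/OFF=np.array(\[.0286,0,.001\])/OFF=np.array([.0286,0,-.003])/' kin.py
cat >> kin.py <<'E'
bend=np.array([0,0,-.13]);_d=(TIP-bend)/np.linalg.norm(TIP-bend);_w=np.array([0,.007,0]);_m=TIP-_d*.016
HK=[(np.zeros(3),bend),(bend,TIP),(TIP-_w,TIP+_w),(_m-_w,_m+_w),(TIP-_w,_m-_w),(TIP+_w,_m+_w)]+box(-.012,.012,-.013,.013,0,.048)
def look(tag,b=(330,140,430,220),g=.45,draw=True):
    t=r.grab_frame("top");cv2.imwrite(f"pics/raw_{tag}.png",t)
    p,R,s=tool();Rh=np.column_stack([R[:,1],-R[:,2],-R[:,0]]);H=p+R@OFF
    print("tcp",p.round(4),"tip_u",w2u(tip_now(p,R)).round(4),"grip",s["grip_width"].round(4),"F",s["contact_force"].round(1),"j",s["joint_pos"].round(2),s["clock"])
    overlay("top",t,[(HK,lambda a:np.atleast_2d(a)@Rh.T+H,(0,0,255)),(UNITS[:12]+UNITS[12:],lambda a:pose(U,a),(0,255,0))] if draw else [],*b,tag,g)
def tipplan(x,y,z,lean=35):
    P,Rt=tcp_for_tip(u2w(x,y,z),U[2],np.radians(lean));return plan(P,Rt)
E
python3 - <<'E'
from kin import *
look("e1"); tipplan(-.055,0,.095)
E
```

```text
Traceback (most recent call last):
  File "kin.py", line 31, in look
    print("tcp",p.round(4),"tip_u",w2u(tip_now(p,R)).round(4),"grip",s["grip_width"].round(4),"F",s["contact_force"].round(1),"j",s["joint_pos"].round(2),s["clock"])
                                                                     ^^^^^^^^^^^^^^^^^^^^^
AttributeError: 'float' object has no attribute 'round'
```

```bash
sed -i 's/s\["grip_width"\].round(4)/round(s["grip_width"],4)/' kin.py
python3 - <<'E'
from kin import *
look("e1"); tipplan(-.055,0,.095)
E
```

```text
tcp [ 0.5535 -0.2508  0.2639] tip_u [-0.0643  0.0049  0.1039] grip 0.023 F [-0.4 -0.9 -0.8] j [-0.72  0.32  1.62  0.48  1.59 -2.29] 7.8
row [0.0422 0.0078 0.0167] [ 0.0057 -0.0001  0.0007] rows>= 0.3
```

View pics/e1.png

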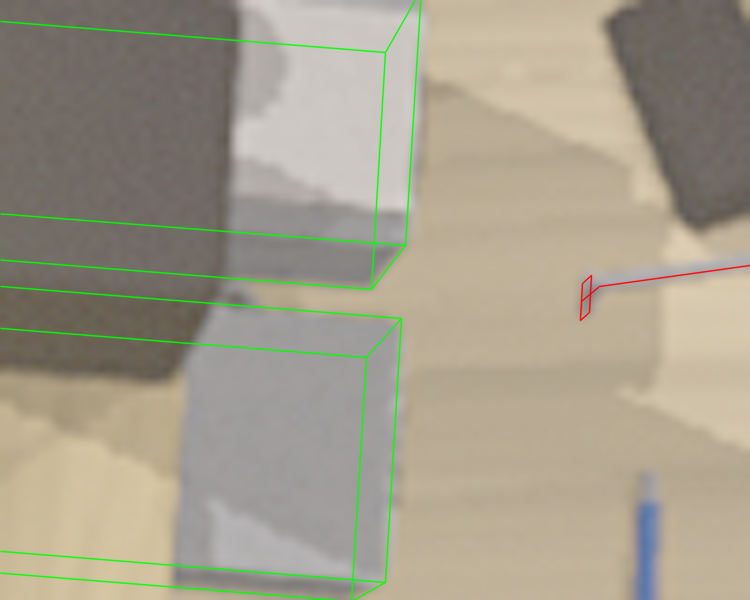

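```bash
sed -i 's/OFF=np.array(\[.0286,0,-.003\])/OFF=np.array([.0286,0,-.001])/' kin.py
python3 - <<'E'
import re
s=open('kin.py').read()
s=s.replace('''    t=r.grab_frame("top");cv2.imwrite(f"pics/raw_{tag}.png",t)
    p,R,s=tool();''','''    p,R,s=tool();t=r.grab_frame("top");cv2.imwrite(f"pics/raw_{tag}.png",t)
    ''')
open('kin.py','w').write(s)
E
python3 - <<'E'
from kin import *
look("e2",(350,155,430,215)); tipplan(-.055,0,.095)
E
```

```text
tcp [ 0.5535 -0.2508  0.2639] tip_u [-0.0643  0.0029  0.1039] grip 0.023 F [-0.4 -0.9 -0.8] j [-0.72  0.32  1.62  0.48  1.59 -2.29] 7.8
row [0.0446 0.006  0.0095] [0.0068 0.0009 0.0016] rows>= 0.3
```

View pics/e2.png

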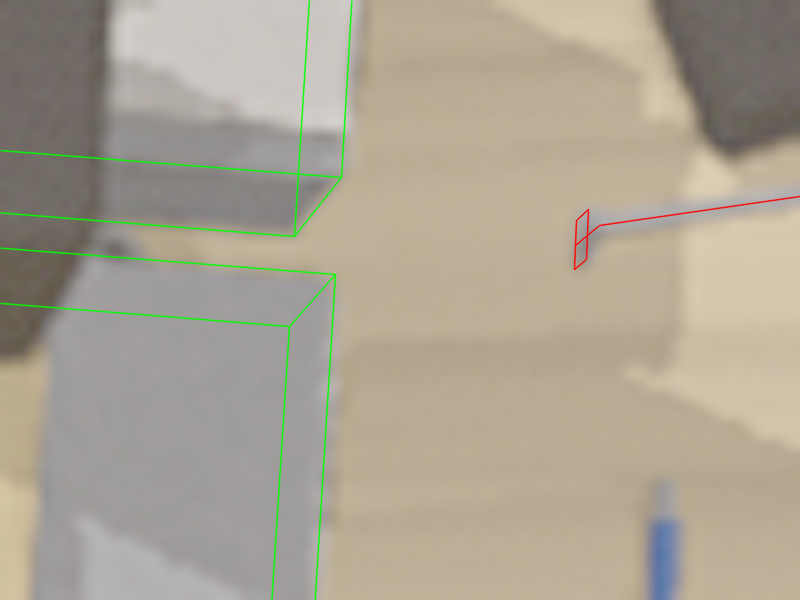

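Run:
```python
from kin import *
tipplan(-.045,0,.06);tipplan(-.04,0,.026)
```

```text
row [ 0.1593 -0.0335  0.0091] [0.0068 0.0009 0.0016] rows>= 1.0
row [ 0.2618 -0.0847  0.0086] [0.0068 0.0009 0.0016] rows>= 1.7
```

{"api": "arm_command", "payload": {
  "moves": [
    [[0.08,-0.015,0.009,0.007,0,0.0015,1],[0.16,-0.034,0.009,0.007,0,0.0015,1],[0.21,-0.06,0.009,0.007,0,0.0015,1],[0.26,-0.085,0.009,0.007,0,0.0015,1],[0.26,-0.085,0.009,0.007,0,0.0015,1],[0.26,-0.085,0.009,0.007,0,0.0015,1],[0.26,-0.085,0.009,0.007,0,0.0015,1]]
  ]
}}

```text
clock: 8.55
tcp_pos: [0.5586, -0.2281, 0.1846]
ee_rot: [1.573, 0.958, 1.474]
contact_force: [0.7, -0.6, -0.6]
grip_width: 0.0231
```

Run:
```python
from kin import *
look("e3",(350,155,430,215)); tipplan(-.04,0,.025);tipplan(.05,0,.025);tipplan(.093,0,.025)
```

```text
tcp [ 0.5586 -0.2281  0.1846] tip_u [-0.0408  0.0001  0.0249] grip 0.0231 F [ 0.7 -0.6 -0.6] j [-0.69  0.37  1.71  0.5   1.45 -2.32] 8.55
row [0.0013 0.0038 0.0001] [-0.0023  0.0001 -0.0021] rows>= 0.0
row [ 0.1739  0.2492 -0.0005] [-0.0023  0.0001 -0.0021] rows>= 1.8
row [ 0.2564  0.3664 -0.0008] [-0.0023  0.0001 -0.0021] rows>= 2.7
```

View pics/e3.png

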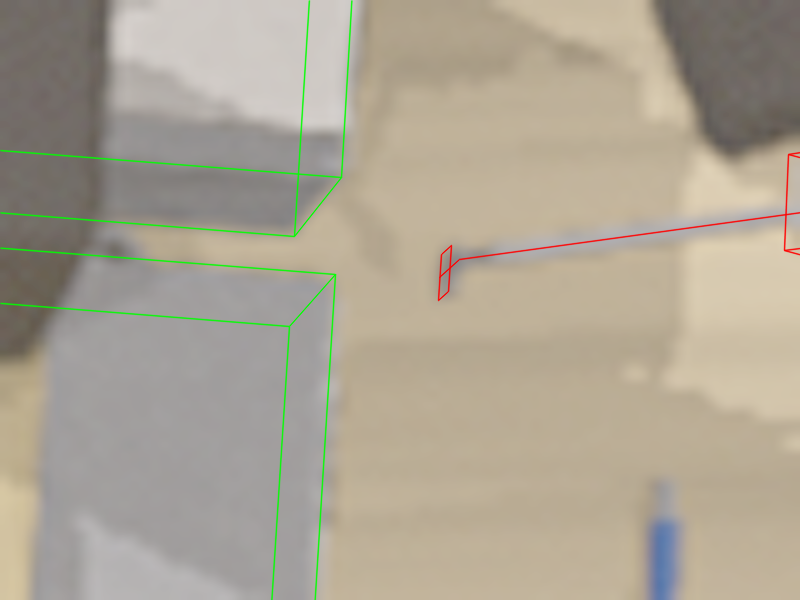

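{"api": "arm_command", "payload": {
  "moves": [
    [[0.04,0.06,0,-0.002,0,-0.002,1],[0.085,0.12,0,-0.002,0,-0.002,1],[0.13,0.185,0,-0.002,0,-0.002,1],[0.174,0.249,-0.0005,-0.002,0,-0.002,1],[0.174,0.249,-0.0005,-0.002,0,-0.002,1],[0.174,0.249,-0.0005,-0.002,0,-0.002,1]]
  ]
}}

```text
clock: 9.2
tcp_pos: [0.5667, -0.1352, 0.1841]
ee_rot: [1.574, 0.959, 1.478]
contact_force: [0.8, -0.0, -0.7]
grip_width: 0.023
```

Run:
```python
from kin import *
look("e4",(340,155,420,215)); tipplan(.05,0,.025);tipplan(.093,0,.025);tipplan(.093,0,.01);tipplan(.097,0,.003)
```

```text
tcp [ 0.5667 -0.1352  0.1841] tip_u [0.0523 0.0015 0.0242] grip 0.023 F [ 0.8 -0.  -0.7] j [-0.57  0.3   1.81  0.55  1.38 -2.25] 9.2
row [-0.005  -0.0019  0.0026] [ 0.0001 -0.0019 -0.0006] rows>= 0.0
row [0.0773 0.1155 0.0028] [ 0.0001 -0.0019 -0.0006] rows>= 0.8
row [0.1182 0.0868 0.0028] [ 0.0001 -0.0019 -0.0006] rows>= 0.9
row [0.145  0.0843 0.0029] [ 0.0001 -0.0019 -0.0006] rows>= 1.0
```

View pics/e4.png

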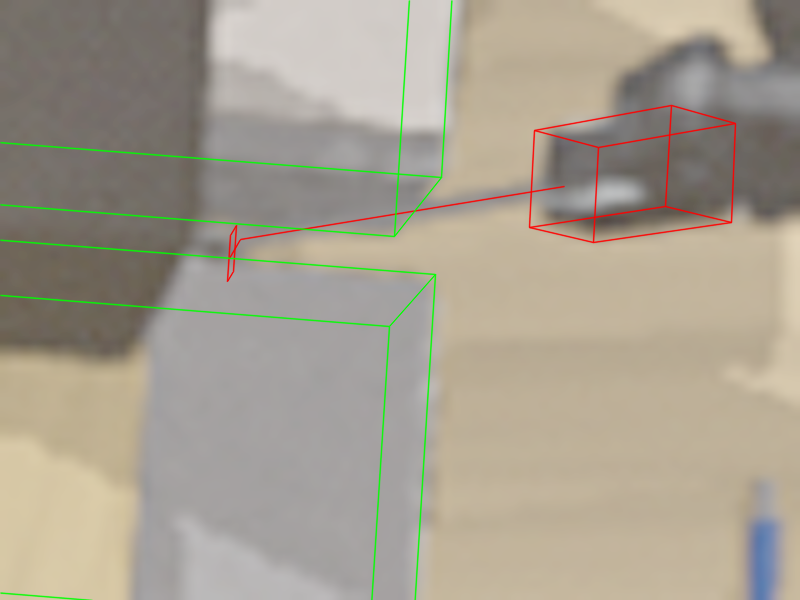

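{"api": "arm_command", "payload": {
  "moves": [
    [[0.026,0.04,0.0028,0,-0.002,0,1],[0.052,0.078,0.0028,0,-0.002,0,1],[0.0775,0.1155,0.0028,0,-0.002,0,1],[0.0775,0.1155,0.0028,0,-0.002,0,1],[0.0775,0.1155,0.0028,0,-0.002,0,1]]
  ]
}}

```text
clock: 9.75
tcp_pos: [0.5716, -0.0947, 0.1846]
ee_rot: [1.571, 0.959, 1.474]
contact_force: [-0.2, 0.5, -0.4]
grip_width: 0.0234
```

Run:
```python
from kin import *
p,R,s=tool();print(w2u(tip_now(p,R)),s["contact_force"],s["clock"])
tipplan(.094,0,.012);tipplan(.096,0,.003)
```

```text
[0.09301516 0.0001003  0.02473535] [-0.17382775  0.49264719 -0.38303065] 9.75
row [ 0.0367 -0.0211  0.0002] [-0.0004 -0.0002 -0.0009] rows>= 0.3
row [ 0.0651 -0.0329  0.0002] [-0.0004 -0.0002 -0.0009] rows>= 0.4
```

{"api": "arm_command", "payload": {
  "moves": [
    [[0.018,-0.01,0,0,0,0,1],[0.037,-0.021,0,0,0,0,1],[0.05,-0.027,0,0,0,0,1],[0.065,-0.033,0,0,0,0,1],[0.065,-0.033,0,0,0,0,1],[0.065,-0.033,0,0,0,0,1]]
  ]
}}

```text
clock: 10.35
tcp_pos: [0.5719, -0.0922, 0.1627]
ee_rot: [1.572, 0.958, 1.474]
contact_force: [1.0, -0.1, -0.5]
grip_width: 0.0232
```

Run:
```python
from kin import *
look("e5",(340,155,420,215))
for x in(.05,0,-.012): tipplan(x,0,.003)
```

```text
tcp [ 0.5719 -0.0922  0.1627] tip_u [0.0957 0.0001 0.0029] grip 0.0232 F [ 1.  -0.1 -0.5] j [-0.51  0.29  1.86  0.58  1.31 -2.22] 10.35
row [-0.0867 -0.124  -0.0004] [-0.0012  0.0004 -0.0013] rows>= 0.9
row [-1.825e-01 -2.603e-01 -2.000e-04] [-0.0012  0.0004 -0.0013] rows>= 1.9
row [-2.055e-01 -2.931e-01 -2.000e-04] [-0.0012  0.0004 -0.0013] rows>= 2.1
```

View pics/e5.png

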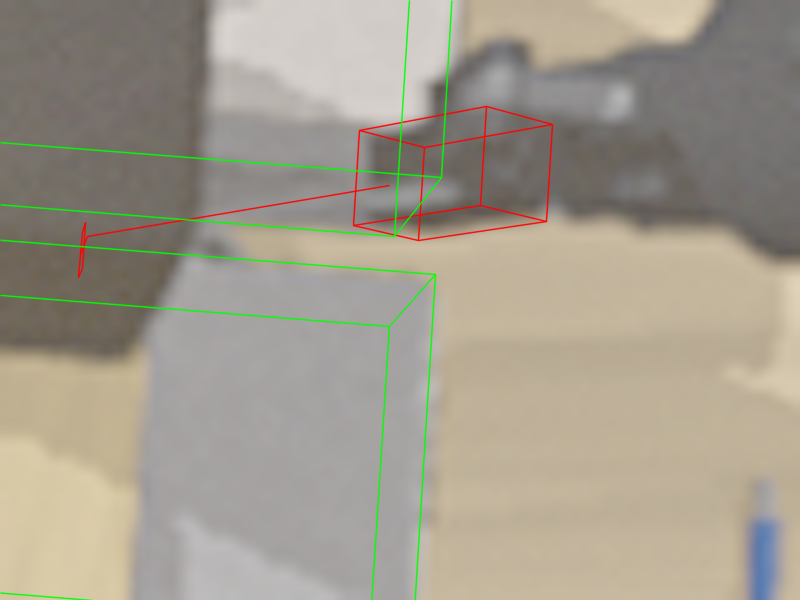

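{"api": "arm_command", "payload": {
  "moves": [
    [[-0.01,-0.015,0,-0.001,0,-0.001,1],[-0.02,-0.029,0,-0.001,0,-0.001,1],[-0.031,-0.045,0,-0.001,0,-0.001,1],[-0.042,-0.06,0,-0.001,0,-0.001,1],[-0.053,-0.076,0,-0.001,0,-0.001,1],[-0.064,-0.091,0,-0.001,0,-0.001,1],[-0.075,-0.108,0,-0.001,0,-0.001,1],[-0.087,-0.124,0,-0.001,0,-0.001,1]]
  ]
}}

```text
clock: 11.2
tcp_pos: [0.5675, -0.1378, 0.163]
ee_rot: [1.571, 0.959, 1.473]
contact_force: [-0.1, 0.5, -0.7]
grip_width: 0.0233
```

Run:
```python
from kin import *
look("e6",(340,155,420,215))
for x in(.02,0,-.012): tipplan(x,0,.003)
```

```text
tcp [ 0.5675 -0.1378  0.163 ] tip_u [ 0.0497 -0.      0.0031] grip 0.0233 F [-0.1  0.5 -0.7] j [-0.57  0.32  1.82  0.55  1.35 -2.27] 11.2
row [-0.0547 -0.0787 -0.0005] [-0.0004  0.0009  0.0002] rows>= 0.6
row [-0.0929 -0.1333 -0.0005] [-0.0004  0.0009  0.0002] rows>= 1.0
row [-0.1159 -0.166  -0.0004] [-0.0004  0.0009  0.0002] rows>= 1.2
```

View pics/e6.png

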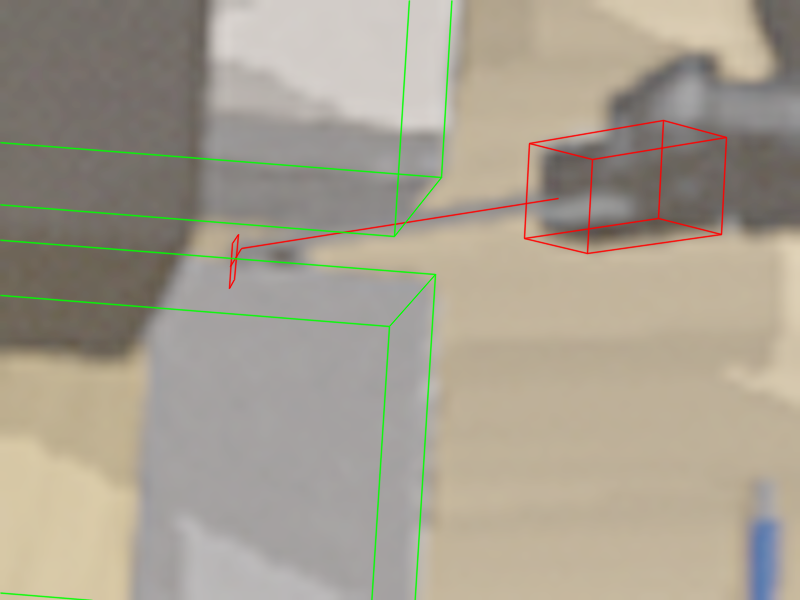

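{"api": "arm_command", "payload": {
  "moves": [
    [[-0.011,-0.016,0,0,0,0,1],[-0.022,-0.032,0,0,0,0,1],[-0.033,-0.047,0,0,0,0,1],[-0.044,-0.063,0,0,0,0,1],[-0.055,-0.079,0,0,0,0,1],[-0.066,-0.095,0,0,0,0,1],[-0.078,-0.111,0,0,0,0,1],[-0.09,-0.129,0,0,0,0,1]]
  ]
}}

```text
clock: 12.05
tcp_pos: [0.5629, -0.1848, 0.1629]
ee_rot: [1.57, 0.96, 1.473]
contact_force: [-0.5, 0.6, 1.0]
grip_width: 0.023
```

Run:
```python
from kin import *
look("e7",(340,155,420,215))
for x in(-.01,-.014,): tipplan(x,0,.003)
```

```text
tcp [ 0.5629 -0.1848  0.1629] tip_u [ 0.0024 -0.0001  0.003 ] grip 0.023 F [-0.5  0.6  1. ] j [-0.64  0.36  1.77  0.53  1.38 -2.31] 12.05
row [-0.0219 -0.0311 -0.0004] [-0.0004  0.0009  0.0004] rows>= 0.2
row [-0.0296 -0.042  -0.0004] [-0.0004  0.0009  0.0004] rows>= 0.3
```

View pics/e7.png

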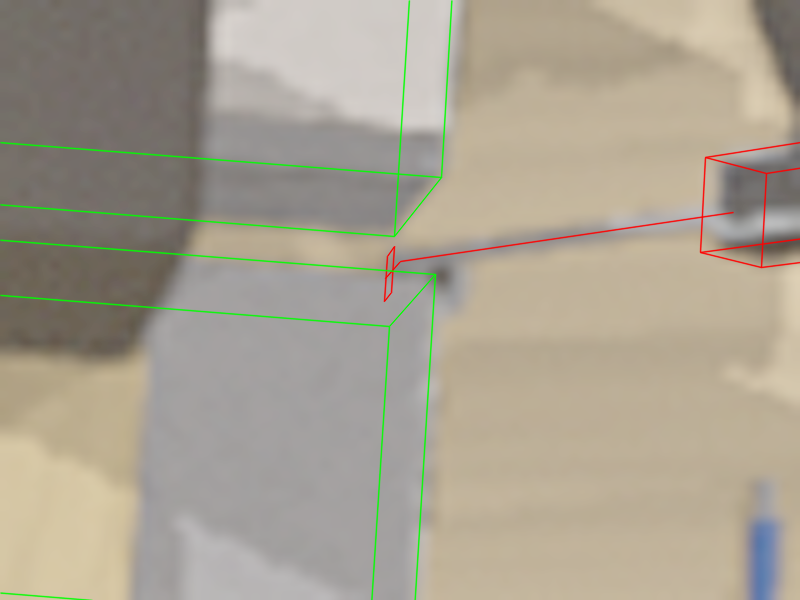

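{"api": "arm_command", "payload": {
  "moves": [
    [[-0.009,-0.0125,0,0,0,0,1],[-0.018,-0.025,0,0,0,0,1],[-0.027,-0.037,0,0,0,0,1],[-0.034,-0.048,0,0,0,0,1],[-0.034,-0.048,0,0,0,0,1],[-0.034,-0.048,0,0,0,0,1]]
  ]
}}

```text
clock: 12.7
tcp_pos: [0.5612, -0.2022, 0.1628]
ee_rot: [1.57, 0.96, 1.473]
contact_force: [0.9, 0.1, -0.7]
grip_width: 0.0234
```

Run:
```python
from kin import *
look("e8",(340,155,420,215))
for x,z in((-.013,.003),(-.012,.05),(-.012,.14)): tipplan(x,0,z)
```

```text
tcp [ 0.5612 -0.2022  0.1628] tip_u [-0.0152 -0.0001  0.0028] grip 0.0234 F [ 0.9  0.1 -0.7] j [-0.66  0.37  1.75  0.52  1.4  -2.32] 12.7
row [0.0034 0.0056 0.0001] [-0.0001  0.0003  0.0003] rows>= 0.0
row [-1.231e-01  9.820e-02  1.000e-04] [-0.0001  0.0003  0.0003] rows>= 0.9
row [-3.689e-01  2.702e-01  2.000e-04] [-0.0001  0.0003  0.0003] rows>= 2.7
```

View pics/e8.png

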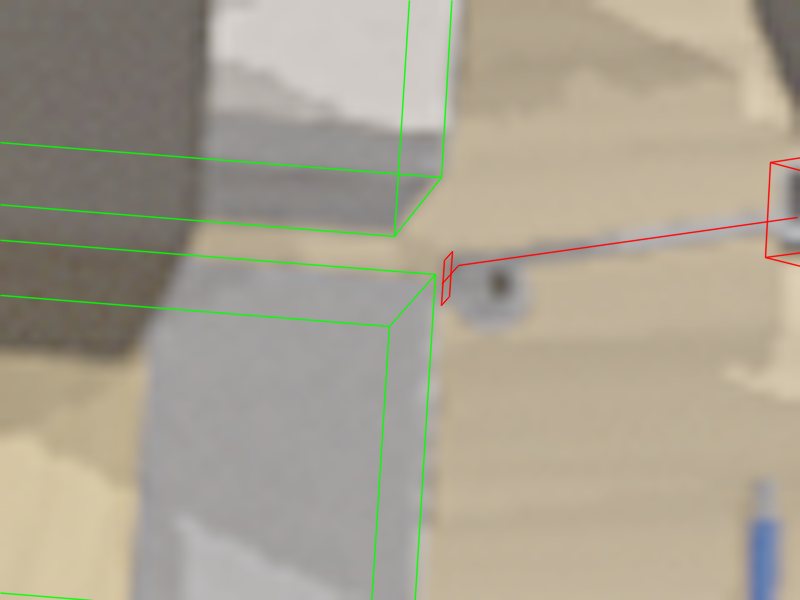

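{"api": "arm_command", "payload": {
  "moves": [
    [[0.006,0.01,0,0,0,0,1],[0.006,0.01,0,0,0,0,1],[-0.03,0.035,0,0,0,0,1],[-0.08,0.068,0,0,0,0,1],[-0.16,0.125,0,0,0,0,1],[-0.26,0.195,0,0,0,0,1],[-0.37,0.27,0,0,0,0,1],[-0.37,0.27,0,0,0,0,1]]
  ]
}}

```text
clock: 13.55
tcp_pos: [0.5643, -0.2008, 0.3098]
ee_rot: [1.548, 0.965, 1.454]
contact_force: [0.3, -0.9, -0.7]
grip_width: 0.0234
```

Run:
```python
from kin import *
look("e9",(340,155,420,215))
```

```text
tcp [ 0.5643 -0.2008  0.3098] tip_u [-0.0143 -0.005   0.1494] grip 0.0234 F [ 0.3 -0.9 -0.7] j [-0.65  0.25  1.63  0.51  1.6  -2.2 ] 13.55
```

View pics/e9.png

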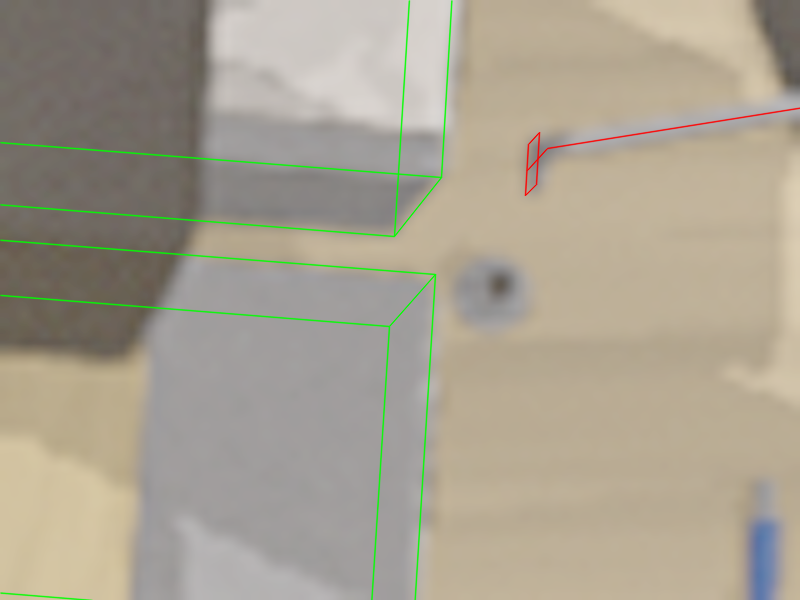

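The bush stands upright and clear of the units at crop (492,292), about top px (389,184). Next I'll take the hook back.

Run:
```python
from kin import *
plan([.48,-.24,.39],Rdown(U[2]))
```

```text
row [-0.3207  0.0299 -0.2609] [ 0.0026  0.0088 -0.5787] rows>= 4.0
```

{"api": "arm_command", "payload": {
  "moves": [
    [[-0.06,0.006,-0.05,0,0,-0.11,1],[-0.13,0.012,-0.1,0,0,-0.23,1],[-0.19,0.018,-0.155,0,0.005,-0.35,1],[-0.26,0.024,-0.21,0.003,0.009,-0.47,1],[-0.32,0.03,-0.26,0.003,0.009,-0.58,1],[-0.32,0.03,-0.26,0.003,0.009,-0.58,1]]
  ]
}}

```text
clock: 14.2
tcp_pos: [0.4789, -0.238, 0.3883]
ee_rot: [3.134, 1.567, 3.039]
contact_force: [1.1, -0.3, 0.7]
grip_width: 0.0236
```

Run:
```python
from kin import *
p,R,s=tool();print(p,s["joint_pos"].round(2))
plan([.43,-.03,.39],Rdown(np.radians(65)))
```

```text
[ 0.47891804 -0.23798667  0.3883048 ] [-0.51 -0.06  1.71 -0.    1.49 -1.98]
row [-0.0047  0.6745 -0.2286] [ 0.3253 -0.0037  0.0006] rows>= 4.3
```

{"api": "arm_command", "payload": {
  "moves": [
    [[0,0.13,-0.046,0.065,0,0,1],[0,0.27,-0.092,0.13,0,0,1],[0,0.4,-0.137,0.195,0,0,1],[0,0.54,-0.183,0.26,0,0,1],[0,0.675,-0.229,0.325,0,0,1],[0,0.675,-0.229,0.325,0,0,1]]
  ]
}}

```text
clock: 14.8
tcp_pos: [0.4293, -0.0265, 0.3843]
ee_rot: [2.887, 1.555, 2.453]
contact_force: [0.2, -0.1, -1.1]
grip_width: 0.0235
```

Run:
```python
from kin import *
p,R,s=tool();print(p,s["joint_pos"].round(2))
plan([.39,.22,.38],Rdown(np.radians(15)))
```

```text
[ 0.42929444 -0.02653703  0.3843226 ] [-0.13 -0.26  1.89  0.01  1.52 -1.26]
row [ 0.024   0.6904 -0.4641] [ 0.8355 -0.015   0.0028] rows>= 5.8
```

{"api": "arm_command", "payload": {
  "moves": [
    [[0,0.11,-0.08,0.12,0,0,1],[0.01,0.22,-0.15,0.24,0,0,1],[0.01,0.33,-0.23,0.36,0,0,1],[0.02,0.44,-0.3,0.48,-0.01,0,1],[0.02,0.55,-0.38,0.6,-0.01,0,1],[0.024,0.65,-0.43,0.72,-0.015,0.003,1],[0.024,0.69,-0.464,0.835,-0.015,0.003,1],[0.024,0.69,-0.464,0.835,-0.015,0.003,1]]
  ]
}}

```text
clock: 15.6
tcp_pos: [0.3918, 0.2172, 0.3781]
ee_rot: [-0.533, 1.566, -1.843]
contact_force: [0.2, -0.5, -1.3]
grip_width: 0.0232
```

Run:
```python
from kin import *
p,R,s=tool();print(p,s["joint_pos"].round(2))
plan([.352,.3384,.36],Rdown(0.0));plan([.345,.3384,.219],Rdown(0.0))
```

```text
[0.3918342  0.21718349 0.37813934] [ 0.45 -0.23  1.88 -0.    1.49  0.19]
row [ 0.0587 -0.0241 -0.4249] [0.2487 0.0043 0.0018] rows>= 2.6
row [ 0.5288 -0.0455 -0.4329] [0.2487 0.0043 0.0018] rows>= 4.1
```

{"api": "arm_command", "payload": {
  "moves": [
    [[0.03,-0.012,-0.15,0.09,0,0,1],[0.06,-0.024,-0.3,0.17,0,0,1],[0.1,-0.035,-0.43,0.249,0.004,0.002,1],[0.25,-0.045,-0.433,0.249,0.004,0.002,1],[0.4,-0.0455,-0.433,0.249,0.004,0.002,1],[0.525,-0.0455,-0.433,0.249,0.004,0.002,1],[0.525,-0.0455,-0.433,0.249,0.004,0.002,1],[0.525,-0.0455,-0.433,0.249,0.004,0.002,1]]
  ]
}}

```text
clock: 16.4
tcp_pos: [0.3466, 0.3359, 0.221]
ee_rot: [0.761, 1.568, -0.813]
contact_force: [0.6, -0.4, 0.0]
grip_width: 0.0237
```

Run:
```python
from kin import *
look("r1",(180,190,280,290))
c=r.grab_frame("scene");crop(c,360,140,460,260,"r1s",.45)
p,R,s=tool();print(p,R.round(4).tolist())
plan([.345,.3384,.219],Rdown(0.0));plan([.4315,.3384,.218],Rdown(0.0))
```

```text
tcp [0.3466 0.3359 0.221 ] tip_u [0.4076 0.2816 0.0378] grip 0.0237 F [ 0.6 -0.4  0. ] j [ 0.72 -0.08  2.04 -0.    1.18  0.72] 16.4
[0.34810816 0.33753417 0.22405171] [[0.0071, 1.0, -0.0027], [0.0019, -0.0027, -1.0], [-1.0, 0.0071, -0.0019]]
row [ 0.0168 -0.0105 -0.0028] [-0.0026 -0.0018 -0.0068] rows>= 0.1
row [ 0.0222  0.2778 -0.0036] [-0.0026 -0.0018 -0.0068] rows>= 1.7
```

View pics/r1.png

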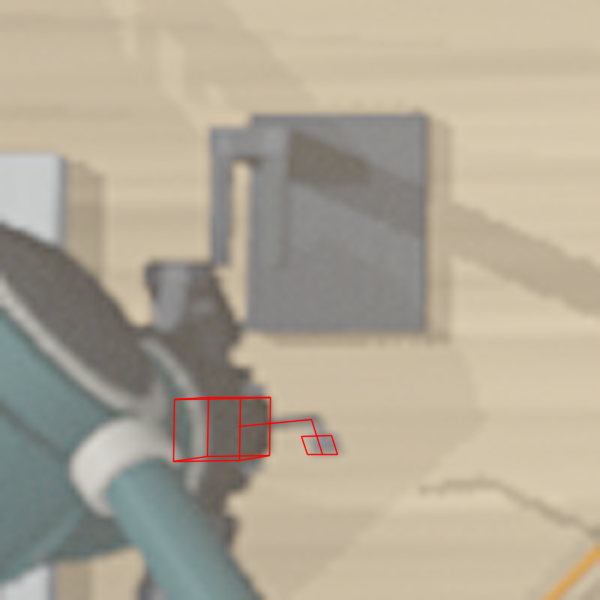

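View pics/r1s.png

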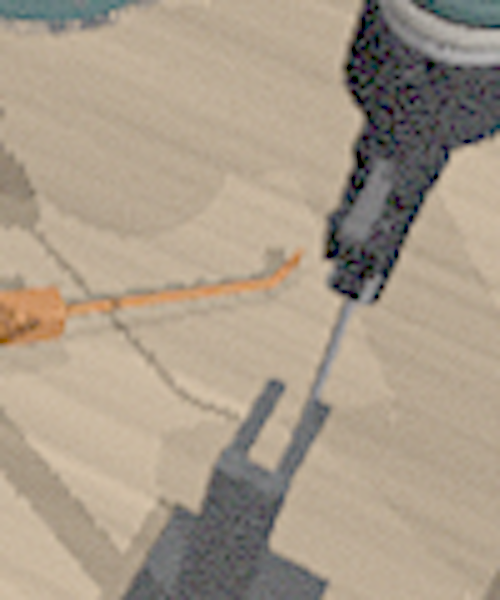

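{"api": "arm_command", "payload": {
  "moves": [
    [[0.02,0.03,-0.003,-0.0026,-0.0018,-0.0068,1],[0.02,0.03,-0.003,-0.0026,-0.0018,-0.0068,1],[0.02,0.03,-0.003,-0.0026,-0.0018,-0.0068,1],[0.02,0.03,-0.003,-0.0026,-0.0018,-0.0068,1],[0.02,0.03,-0.003,-0.0026,-0.0018,-0.0068,1]]
  ]
}}

```text
clock: 17.0
tcp_pos: [0.3553, 0.3378, 0.2158]
ee_rot: [-0.793, 1.567, -2.363]
contact_force: [-0.3, 0.1, 0.3]
grip_width: 0.0232
```

Run:
```python
from kin import *
p,R,s=tool();print(p,R.round(4).tolist())
plan([.4315,.338,.218],Rdown(0.0))
```

```text
[0.35527387 0.33781182 0.21579709] [[-0.0025, 1.0, 0.0006], [-0.0024, 0.0006, -1.0], [-1.0, -0.0025, 0.0024]]
row [-0.008   0.2541 -0.0005] [0.0005 0.0023 0.0024] rows>= 1.5
```

{"api": "arm_command", "payload": {
  "moves": [
    [[-0.01,0,0,0.0005,0.0023,0.0024,1],[-0.01,0.04,0,0.0005,0.0023,0.0024,1],[-0.01,0.08,0,0.0005,0.0023,0.0024,1],[-0.01,0.12,0,0.0005,0.0023,0.0024,1],[-0.01,0.16,0,0.0005,0.0023,0.0024,1],[-0.01,0.16,0,0.0005,0.0023,0.0024,1],[-0.01,0.16,0,0.0005,0.0023,0.0024,1]]
  ]
}}

```text
clock: 17.7
tcp_pos: [0.4036, 0.3376, 0.2181]
ee_rot: [-1.01, 1.57, -2.582]
contact_force: [-0.5, -0.3, -1.1]
grip_width: 0.0231
```

Run:
```python
from kin import *
p,R,s=tool();print(p,R.round(4).tolist(),s["contact_force"])
c=r.grab_frame("scene");crop(c,380,160,450,260,"r2s",.45)
plan([.4315,.338,.218],Rdown(0.0))
```

```text
[0.40363983 0.33758358 0.21809622] [[-0.0011, 1.0, -0.0011], [-0.0007, -0.0011, -1.0], [-1.0, -0.0011, 0.0007]] [-0.47046843 -0.28971758 -1.14152913]
row [ 0.0003  0.0941 -0.0014] [-0.0006  0.0006  0.001 ] rows>= 0.6
```

View pics/r2s.png

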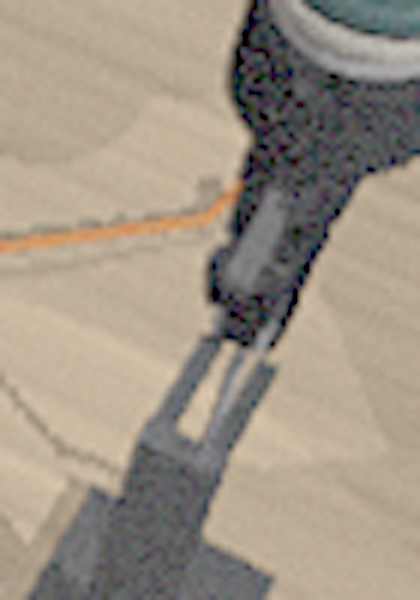

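{"api": "arm_command", "payload": {
  "moves": [
    [[0,0.02,-0.001,0,0,0,1],[0,0.04,-0.001,0,0,0,1],[0,0.06,-0.001,0,0,0,1],[0,0.08,-0.001,0,0,0,1],[0,0.094,-0.001,0,0,0,1],[0,0.094,-0.001,0,0,0,1],[0,0.094,-0.001,0,0,0,1]]
  ]
}}

```text
clock: 18.45
tcp_pos: [0.4315, 0.3381, 0.2184]
ee_rot: [-1.026, 1.57, -2.597]
contact_force: [0.3, 0.6, -0.8]
grip_width: 0.0233
```

Run:
```python
from kin import *
p,R,s=tool();print(p,s["contact_force"],s["clock"])
c=r.grab_frame("scene");crop(c,380,160,450,260,"r3s",.45)
plan([.4315,.338,.2136],Rdown(0.0))
```

```text
[0.43151761 0.33806045 0.21835288] [ 0.34186943  0.59445801 -0.75397415] 18.45
row [0.0158 0.0003 0.    ] [-0.0002  0.0004  0.0005] rows>= 0.1
```

View pics/r3s.png

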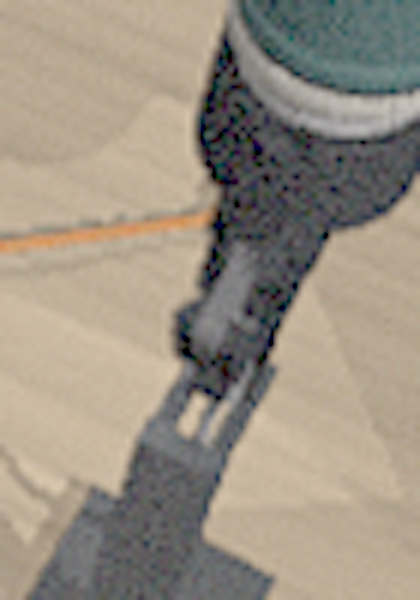

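Same as the original hanging view. Lowering until it rests.

{"api": "arm_command", "payload": {
  "moves": [
    [[0.004,0,0,0,0,0,1],[0.008,0,0,0,0,0,1],[0.012,0,0,0,0,0,1],[0.015,0,0,0,0,0,1],[0.015,0,0,0,0,0,1],[0.015,0,0,0,0,0,1]]
  ]
}}

```text
clock: 19.1
tcp_pos: [0.4315, 0.3381, 0.2139]
ee_rot: [-0.553, 1.57, -2.124]
contact_force: [-0.5, -1.1, -1.0]
grip_width: 0.0232
```

{"api": "arm_command", "payload": {
  "moves": [
    [[0.004,0,0,0,0,0,1],[0.004,0,0,0,0,0,1],[0.004,0,0,0,0,0,1]]
  ]
}}

```text
clock: 19.4
tcp_pos: [0.4316, 0.3382, 0.2136]
ee_rot: [2.079, 1.57, 0.508]
contact_force: [-2.5, -1.5, 5.4]
grip_width: 0.0235
```

{"api": "arm_command", "payload": {
  "moves": [
    [[0.004,0,0,0,0,0,0.2],[0.004,0,0,0,0,0,0],[0.004,0,0,0,0,0,-0.3],[0.004,0,0,0,0,0,-1],[0.004,0,0,0,0,0,-1],[0.004,0,0,0,0,0,-1],[0.004,0,0,0,0,0,-1]]
  ]
}}

```text
clock: 20.1
tcp_pos: [0.4315, 0.3381, 0.2115]
ee_rot: [-0.639, 1.571, -2.21]
contact_force: [-1.0, 0.6, 0.1]
grip_width: 0.0854
```

Run:
```python
from kin import *
p,R,s=tool();print(p,s["contact_force"],s["grip_width"],s["clock"])
c=r.grab_frame("scene");crop(c,380,160,450,260,"r4s",.45)
plan([.4315,.338,.32],Rdown(0.0))
```

```text
[0.43152384 0.33811159 0.21152983] [-1.00154915  0.64139397  0.05209737] 0.08541265556732956 20.1
row [-3.615e-01 -2.000e-04  4.000e-04] [-0.0002  0.0002  0.0001] rows>= 2.2
```

View pics/r4s.png

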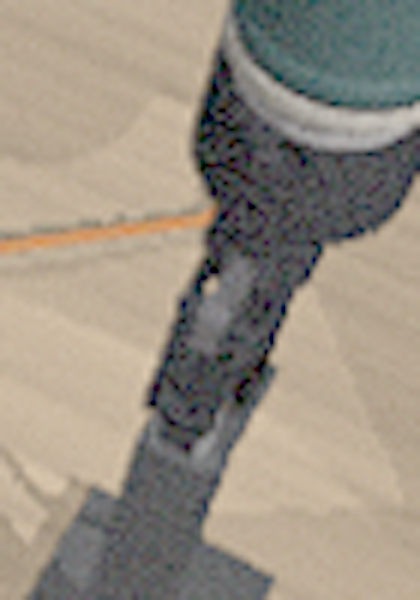

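Open, now straight up and then away towards the middle, at height.

{"api": "arm_command", "payload": {
  "moves": [
    [[-0.06,0,0,0,0,0,-1],[-0.15,0,0,0,0,0,-1],[-0.27,0,0,0,0,0,-1],[-0.4,0,0,0,0,0,-1],[-0.55,0,0.1,0,0,0,-1],[-0.6,0,0.25,0,0,0,-1],[-0.6,0,0.4,0,0,0,-1],[-0.6,0,0.55,0,0,0,-1]]
  ]
}}

```text
clock: 20.95
tcp_pos: [0.4317, 0.1719, 0.3932]
ee_rot: [1.739, 1.568, 0.17]
contact_force: [1.1, -0.1, -0.5]
grip_width: 0.0854
```

Run:
```python
from kin import *
t=r.grab_frame("top");c=r.grab_frame("scene");cv2.imwrite("pics/t9.png",t);cv2.imwrite("pics/s9.png",c)
crop(t,190,190,280,260,"r5t",.45);crop(c,370,190,450,300,"r5s",.45)
```

```text
(no output)
```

View pics/r5s.png

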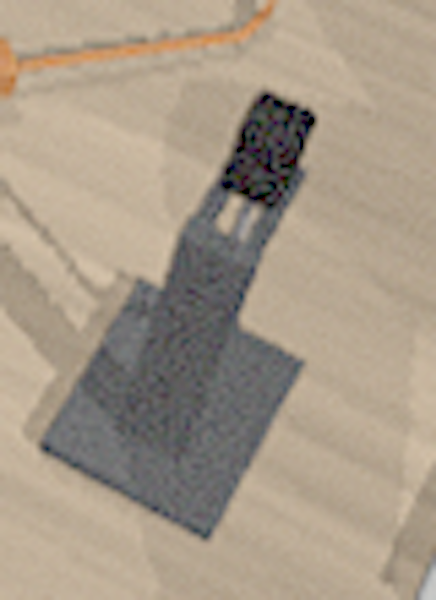

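View pics/t9.png

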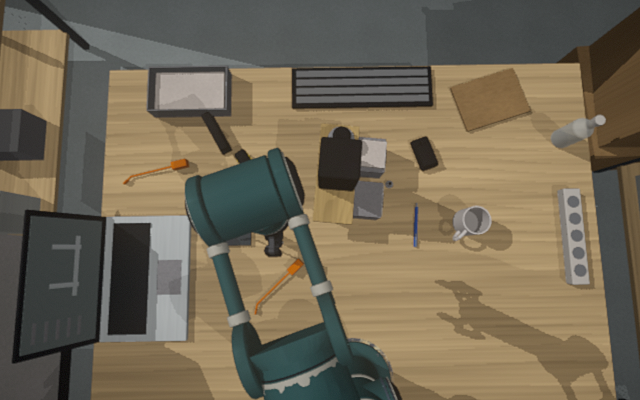

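View pics/s9.png

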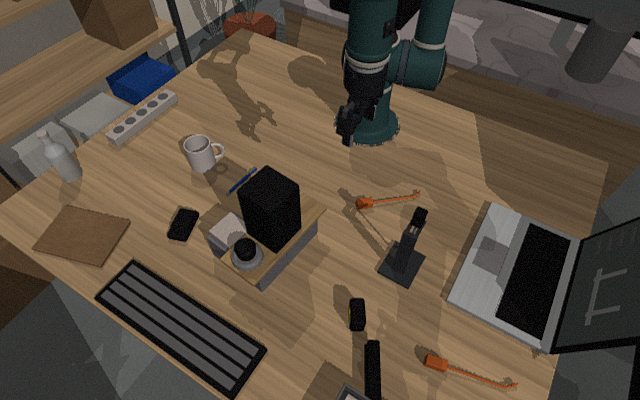

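Run:
```python
from kin import *
print("bush_u",w2u(unp("top",389.2,184.4,.008)).round(4))
a=cv2.imread("pics/s0.png") if 0 else cv2.imread("pics/scene0.png");b=cv2.imread("pics/s9.png")
for n,(x0,y0,x1,y1) in dict(mug=(180,130,228,175),mouse=(165,205,202,243),puck=(228,236,266,270),tape=(345,295,370,333),notes=(205,213,245,250),pen=(228,165,258,195),hook=(405,200,432,250)).items():
    g=lambda i:cv2.cvtColor(i[y0:y1,x0:x1],6).astype(np.float32)
    print(n,[round(v,2) for v in cv2.phaseCorrelate(g(a),g(b))[0]])
s=r.state();print(s["joint_velocities"].round(3),s["contact_force"].round(1))
```

```text
bush_u [-0.031   0.0044  0.008 ]
mug [-0.04, 0.34]
mouse [-0.02, 0.07]
puck [0.01, -0.02]
tape [0.31, -0.07]
notes [0.02, 0.04]
pen [0.02, -0.04]
hook [0.44, -0.32]
[ 0.064  0.033 -0.018  0.063 -0.025  0.063] [0.4 0.9 0. ]
```

{"api": "arm_command", "payload": {
  "moves": [
    [[0,0,0,0,0,0,-1],[0,0,0,0,0,0,-1],[0,0,0,0,0,0,-1]]
  ]
}}

```text
clock: 21.35
tcp_pos: [0.4314, 0.1742, 0.3913]
ee_rot: [-1.497, 1.57, -3.066]
contact_force: [0.2, -0.6, -0.2]
grip_width: 0.0856
```

```bash
python3 -c "
from workcell import r
print(r.job_done())"
```

```text
the job is handed in; nothing more can be done
None
```

I took the black-handled hook from its stand, raked the bush out of the gap with the paddle, and hung the hook back on the prongs. I handed the job in at about 21 s of the 72 s allowed.

- **Bush:** it stands upright in front of the units, with its centre about 31 mm out from the mouth, so its flange clears the fronts by about 19 mm. Only the hook came near it.
- **Hook:** it hangs in the fork, and its final view matches the starting one to within half a pixel. The gripper is open and clear of everything.
- **Bystanders:** none of the six moved by more than about 0.3 px in the scene camera, which is within noise.
- **Forces:** the highest I read was about 6 N, when the hook was set down on the prongs.
- **Checks that disagreed:** the scene camera was off by about 4–5 mm against the robot, so I measured with the top camera. One early top-camera check of the hook tip was off by 4 mm because the arm had not settled; repeating it with an up-to-date reading agreed.

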